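# Eject the stuck sample beaker and nest the set

## Task

A sample beaker sits stuck flush in one well of the sloping holder; the lidded jar in the other well stays there. Press the paddle of the beaker's own ejector lever all the way down so that the beaker is pushed up from below, take the hand away, then draw the raised beaker out and lower it gently, upright and fully home, into the short wide base beaker. Then lower the tall narrow tumbler gently into it, fully home, and leave the nest of three standing about where the base beaker stood, leaving the bottle and the canister near them in place.

Things in the scene. Friction and masses are not known exactly. Their poses are not given: they have to be found in the camera images.
- holder: Fixed sloping holder, grey steel, 190 x 216 mm, 200 mm high at its rear. Origin on the table under the lever axle, midway between the wells; +x its rear, +y its left; paddles stick out at -x, towards the robot. Two wells, mouths 56 mm wide at y = -55 and +55 mm, 100 mm deep, lean 30 degrees: they open along (-0.5, 0, 0.866) in its axes, square to its sloping upper face.
- well_right (a point): centre of the mouth of the right well (holder's -y side), in the plane of the sloping face; axes as the holder's.
- well_left (a point): centre of the mouth of the left well (holder's +y side), in the plane of the sloping face; axes as the holder's.
- lever_right (a joint): Rocker lever under the right (-y) well. 0 = paddle up; grows as the paddle is pressed down, stop at 0.54; starts 0 to 0.05. Level axle at holder x = 0, z = 55 mm. Pressing takes about 5 to 8 N; it stays where it is left. Its far end rises through the ejector slot in the well's floor and pushes up what stands in that well, along the well's axis: nothing up to about 0.05, about 42 mm at 0.52.
- lever_left (a joint): Rocker lever under the left (+y) well. 0 = paddle up; grows as the paddle is pressed down, stop at 0.54; starts 0 to 0.05. Level axle at holder x = 0, z = 55 mm. Pressing takes about 5 to 8 N; it stays where it is left. Its far end rises through the ejector slot in the well's floor and pushes up what stands in that well, along the well's axis: nothing up to about 0.05, about 42 mm at 0.52.
- lever_right_pad (a point): centre of the upper face of the black press paddle (50 mm wide, 42 mm fore and aft, 8 mm thick) of lever_right, 87 mm from the axle on the robot's side of the holder. At joint 0 it is 80 mm above the table, at 0.52 about 35 mm: it moves down in an arc about the axle. Axes turn with the lever: y = along the axle.
- lever_left_pad (a point): centre of the upper face of the black press paddle (50 mm wide, 42 mm fore and aft, 8 mm thick) of lever_left, 87 mm from the axle on the robot's side of the holder. At joint 0 it is 80 mm above the table, at 0.52 about 35 mm: it moves down in an arc about the axle. Axes turn with the lever: y = along the axle.
- cup_center (a point): The beaker to eject: open steel vessel 100 mm tall; upper 70 mm a straight collar 54 mm across, then tapering to 42 mm at the foot; wall 3 mm, bottom 4 mm thick, 150 g. Starts in one of the wells, foot on its floor, rim flush with the face. Point: on its axis, 50 mm from the foot; z to the mouth. Seated, it stands 57 mm proud of the base beaker's rim.
- base_floor (a point): Short wide steel base beaker, loose, upright on the table: 48 mm tall, 66 mm across the rim, 54 mm at the foot, wall 4 mm (mouth 58 mm, tapering to about 46 mm at the floor), 400 g. Point: centre of its inner floor, 5 mm above the table; z up. The ejected beaker's foot rests there.
- tumbler_center (a point): Tall narrow steel tumbler, loose, upright on the table: 140 mm tall, 44 mm across the rim tapering to 30 mm at the foot, 100 g, tips over easily. Point: on its axis, 70 mm from the foot; z to the mouth. It goes into the ejected beaker, foot on that floor, 44 mm proud of its rim.
- cup: The same beaker to eject, origin at the centre of its underside, z along its axis to the mouth.
- tumbler: The same tumbler, origin at the centre of its underside.
- base: The same base beaker, origin at the centre of its underside.
- jar_center (a point): Lidded white plastic jar, 54 mm across and 108 mm tall, in the other well, its flat lid 8 mm proud of the face. Leave it down in its well. This point is on its axis half-way up.
- bottle_center (a point): Amber glass bottle, 56 mm across, 110 mm tall, standing on the table. Bystander: leave it standing where it is. This point is its centre, half-way up.
- canister_center (a point): White strip canister with a grey cap, 45 mm across, 118 mm tall, standing on the table. Bystander: leave it standing where it is. This point is its centre, half-way up.
- rack1: Fixed black tube rack 100 by 220 mm, with tubes up to 97 mm tall, to the left of the holder. Origin at the centre of its underside.
Things that resemble listed ones, but are neither listed nor needed, are in the scene too. Leave any red look-alike of the base alone. Leave any red look-alike of the cup alone.

How it is judged (in metres and radians):
On the way, in this order (a step that is already met when the one before it is completed fails the run):
1. the beaker has been pushed up in its well by its ejector lever (about 30 mm or more) and stands there with no finger on it (value of joint any of lever_right, lever_left above 0.36 rad and z of cup_center in the frame of holder between 0.159 and 0.185 m and angle between cup_center's own z axis and vertical between 0.3 and 0.75 rad and contact force between the fingers and cup below 0.1 N and distance of jar_center from where it was at the start of the episode below 0.012 m), for 0.2 s.
2. the beaker stands upright, fully home in the base beaker (horizontal distance between cup_center and base_floor below 0.01 m and z of cup_center in the frame of base_floor between 0.044 and 0.056 m and angle between cup_center's own z axis and vertical below 0.12 rad and angle between base_floor's own z axis and vertical below 0.08 rad and height (world z) of base_floor below 0.01 m), for 0.2 s.
At the end, for the whole second after the job is handed in: Base beaker upright on the table within 50 mm of its start; ejected beaker in it, foot on its floor (6 mm in height, 10 mm off-centre, 0.12 rad); tumbler in that, foot on its floor (6 mm, 12 mm, 0.15 rad); all at rest; jar within 12 mm of its start (all of step 2 and horizontal distance between tumbler_center and cup_center below 0.012 m and z of tumbler_center in the frame of cup_center between 0.018 and 0.03 m and angle between tumbler_center's own z axis and vertical below 0.15 rad and linear speed of each of cup, tumbler, base below 0.02 m/s and distance of jar_center from where it was at the start of the episode below 0.012 m); the robot touches nothing.
It fails at once if the lidded jar is pushed up, pulled or shifted more than 20 mm (distance of jar_center from where it was at the start of the episode above 0.02 m).
It fails at once if the bottle or the canister is moved more than 30 mm (distance of any of bottle_center, canister_center from where it was at the start of the episode above 0.03 m).
It fails at once if the base beaker is moved more than 50 mm (distance of base_floor from where it was at the start of the episode above 0.05 m).
It fails at once if the tumbler or beaker is knocked over (angle between any of tumbler_center, cup_center's own z axis and vertical above 1.2 rad).
It fails at once if the beaker or tumbler is dropped into the nest (faster than 0.6 m/s at its mouth or inside) ((horizontal distance between cup_center and base_floor below 0.02 m and z of cup_center in the frame of base_floor below 0.1 m and linear speed of cup above 0.6 m/s) or (horizontal distance between tumbler_center and cup_center below 0.02 m and z of tumbler_center in the frame of cup_center below 0.125 m and linear speed of tumbler above 0.6 m/s)).
It also fails if it takes over 72 s, if anything falls off the work surface, if the arm or the gripper's body presses on something with over 40 N, if the wrist force passes 120 N, or if a joint passes its speed limit or range.

## Robot

A 6-joint arm with a two-finger parallel gripper is mounted at the origin on the work surface. World frame = base frame: x ahead of the robot, y to its left, z up, the work surface at z = 0. Lengths are in m, angles in degrees, forces in N, time in s.
With the tool pointing down it reaches from about 0.4 to 0.825 m from the base axis. Payload 7 kg.
Tool frame: the origin (TCP) lies midway between the tips of the shut fingers; the grasp point (between the pads) lies 19 mm behind it (pinch_z is the distance from the TCP to the grasp point, in m); z points along the fingers, y is the direction in which the jaws open and shut (so a half turn about z gives the same grasp; the last joint's range is limited). The gripper opens to 85 mm and grips with 20 to 120 N. Pads are 22 mm wide; open, the fingers measure 114 mm over their backs; the gripper's body (76 mm by 85 mm) begins 54 mm behind the grasp point. The pads swing forward as they close: fully open they stand 13 mm farther back than shut.
Start: joints at [92.997, 20.546, 0.682, 0, -70.136, -16.507], TCP at [0.158, 0.656, 0.231] pointing down, gripper open.
Joint ranges: [-176.03, 176.03], [-82.01, 121.73], [-58.28, 71.71], [-173.87, 95.51], [-174.79, -0.11], [-173.66, 173.66]. Speed limits (degrees/s): [136.94, 136.94, 172.46, 180, 180, 180].

## Interface

Orientations are given as a 3x3 rotation matrix whose columns are the frame's x, y, z axes.
In Python, from bench import * gives the robot as it stands.
- The arm moves only by the shell command python3 -m jog 'ROWS' [FORCE]. ROWS is JSON, a list of rows, each an object with "turn": the turn, a rotation vector about the tool's x, y, z in rad, a list of three; "travel": the shift along the tool's x, y, z in cm, a list of three; "hand": the closure, from -1 (fully open) to 1 (shut), so that 0 is half open. In form: [{"turn": [wx, wy, wz], "travel": [x, y, z], "hand": hand}, ...]. A call has 1 to 10 rows; each row shifts and turns the commanded pose from where the row before left it, along the tool's axes as they then stand; what a row does not reach is not made up. A row lasts 1/8 s, in which the tool goes at most 62.5 mm and 10.7 degrees, less where a joint would pass 70% of its speed; a pose out of reach is approached as far as the arm can. A call with a gripper value outside its range is refused whole. The fingers move at their own pace and stop on an object; FORCE is the grip in N (left out, the last holds). Time passes only in rows, so rows that do not move let the fingers close. It gives the time, the measured TCP pose, the force and the opening at its end, in the units of the state.
- read_state(): the state, without advancing time (a new reading comes with each control period).
- capture(name): name is "scene" or "top" or "wrist"; returns the picture (384x512x3 uint8, red, green, blue); there is no depth.
- calibration(name): a dict with "vertical_fov" (degrees; the focal length in pixels is half the picture's height over the tangent of half this angle, whatever the lens; pixels are square), "cx", "cy" (the principal point, pixels), "rvec" (rotation vector, rad) and "tvec" (3), from world to camera coordinates, as OpenCV has them; the wrist camera has in their place "T_tool_cam" (4x4, takes a point from camera to tool coordinates, whose origin is the TCP and whose axes are the flange's). Camera axes: x right, y down, z forward; pixel columns grow to the right and rows downward; lengths in m; the calibration is good to about 2 mm. The wrist camera is an equidistant fisheye: a pixel r from the principal point sees the ray r / f radians off the axis. A picture is of the moment at which its call begins: read the wrist's pose just before it. calibration takes no time and is no camera call.
- sign_off(): hands the job in, once; it reports no verdict.
The state is a dict: "time": time; "qpos": joint angles; "dq": joint speeds; "effort": joint torques, N m; "tcp_pos": TCP position; "ee_rot": TCP orientation; "force": force on the tool from outside, world axes, zero at the start; "ft_torque": the same for the moment, N m; "width": finger opening in m.
Only numpy, scipy, OpenCV 4.12 (cv2) and the standard library are available. Lean on these libraries where they do the work, as an engineer would, in place of code of your own. Each camera call takes 0.05 s, during which the arm holds its last target.

## Working session

There is one attempt and no reset: what is moved stays moved. The work goes in short steps, Python scripts to look and compute and a shell command to move; the robot and the scene stay as the last step left them, time stands still between calls to the robot, and variables do not carry over. Pictures are saved under pics/ and viewed, and the job is handed in when it is done.

```bash
ls; mkdir -p pics; python3 - <<'E'
from bench import *
import cv2, numpy as np
print(read_state())
for n in ["scene","top","wrist"]:
    im=capture(n); cv2.imwrite(f"pics/{n}0.png",cv2.cvtColor(im,cv2.COLOR_RGB2BGR)); print(n,calibration(n))
E
```

```text
pics
{'time': 0.0, 'qpos': array([ 9.29973879e+01,  2.05930563e+01,  6.32863817e-01, -1.95105917e-02,
       -7.01354360e+01, -1.65052553e+01]), 'dq': array([-0.07265105, -0.04708519, -0.10441846, -0.06085309,  0.12953268,
        0.06476089]), 'effort': array([ 8.06357039e-04, -5.83320916e+01,  2.93409616e+01,  6.93689570e+00,
       -6.02381668e-03,  4.38167945e-06]), 'tcp_pos': array([0.15760167, 0.65584421, 0.23034039]), 'ee_rot': array([[ 9.72310779e-01, -2.33691451e-01, -2.32550845e-04],
       [-2.33691507e-01, -9.72309336e-01, -1.68347553e-03],
       [ 1.67302482e-04,  1.69120656e-03, -9.99998556e-01]]), 'force': array([ 0.38435776, -0.29834963, -0.00113623]), 'ft_torque': array([ 0.00356908, -0.03389951,  0.03239021]), 'width': 0.08507464024095825}
scene {'vertical_fov': 52.52972057839209, 'cx': 257.3164477753327, 'cy': 184.75065399657177, 'rvec': array([ 1.77009194,  1.9220251 , -0.66176993]), 'tvec': array([-0.05595896, -0.36372564,  1.7058367 ])}
top {'vertical_fov': 42.8684800132436, 'cx': 257.45677817305346, 'cy': 192.19733462941804, 'rvec': array([ 2.13520444, -2.09819304,  0.2113557 ]), 'tvec': array([0.07414291, 0.56206739, 1.55836752])}
wrist {'vertical_fov': 65.70646984690485, 'cx': 256.37451397878976, 'cy': 193.57601766037055, 'T_tool_cam': array([[-1.46561322e-03, -9.64148253e-01, -2.65360128e-01,
         6.65914706e-02],
       [ 9.99998907e-01, -1.46472751e-03, -2.01225219e-04,
         5.81581604e-04],
       [-1.94669335e-04, -2.65360133e-01,  9.64149346e-01,
        -1.42934119e-01],
       [ 0.00000000e+00,  0.00000000e+00,  0.00000000e+00,
         1.00000000e+00]])}
```

View pics/scene0.png

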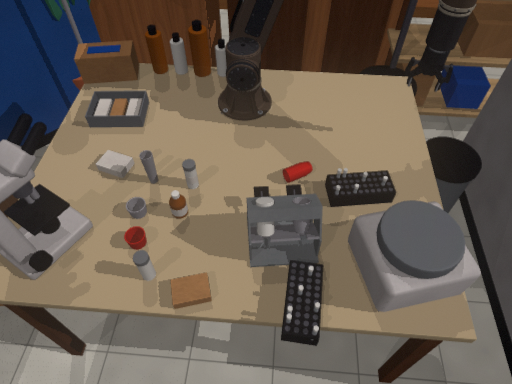

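View pics/top0.png

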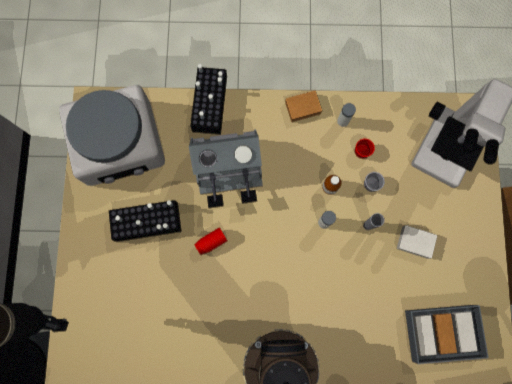

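View pics/wrist0.png

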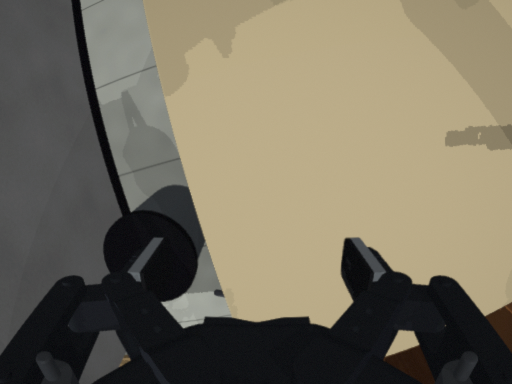

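```bash
cat > h.py <<'E'
from bench import *
import cv2, numpy as np
from scipy.spatial.transform import Rotation as R
def K(c):
    f=192/np.tan(np.radians(c["vertical_fov"]/2)); return np.array([[f,0,c["cx"]],[0,f,c["cy"]],[0,0,1.]])
def proj(name,P):
    c=calibration(name); return cv2.projectPoints(np.atleast_2d(np.float64(P)),c["rvec"],c["tvec"],K(c),None)[0][:,0]
def unproj(name,uv,z):
    c=calibration(name); M=cv2.Rodrigues(c["rvec"])[0]; C=-M.T@c["tvec"]
    uv=np.atleast_2d(np.float64(uv)); d=(M.T@np.linalg.inv(K(c))@np.c_[uv,np.ones(len(uv))].T).T
    return C+d*((z-C[2])/d[:,2])[:,None]
def wproj(P,st):
    c=calibration("wrist"); T=np.eye(4);T[:3,:3]=st["ee_rot"];T[:3,3]=st["tcp_pos"]
    Tc=np.linalg.inv(T@c["T_tool_cam"]); p=np.atleast_2d(P)@Tc[:3,:3].T+Tc[:3,3]
    th=np.arctan2(np.hypot(p[:,0],p[:,1]),p[:,2]); r=K(c)[0,0]*th; n=np.hypot(p[:,0],p[:,1])
    return np.c_[c["cx"]+r*p[:,0]/n,c["cy"]+r*p[:,1]/n]
def wunproj(uv,st,z):
    c=calibration("wrist"); T=np.eye(4);T[:3,:3]=st["ee_rot"];T[:3,3]=st["tcp_pos"];Tw=T@c["T_tool_cam"]
    uv=np.atleast_2d(np.float64(uv)); d=uv-[c["cx"],c["cy"]]; r=np.hypot(*d.T); th=r/K(c)[0,0]
    v=np.c_[np.sin(th)[:,None]*d/r[:,None],np.cos(th)]@Tw[:3,:3].T
    return Tw[:3,3]+v*((z-Tw[2,3])/v[:,2])[:,None]
def snap(name,fn):
    st=read_state(); im=capture(name); cv2.imwrite(f"pics/{fn}.png",cv2.cvtColor(im,cv2.COLOR_RGB2BGR)); return st,im
def crop(src,dst,x0,y0,x1,y1,s):
    im=cv2.imread(f"pics/{src}.png")[y0:y1,x0:x1]; cv2.imwrite(f"pics/{dst}.png",cv2.resize(im,None,fx=s,fy=s,interpolation=cv2.INTER_CUBIC))
E
python3 - <<'E'
from h import *
crop("top0","t0a",180,60,280,215,3.8) if 0 else crop("top0","t0a",180,120,280,215,6)
crop("top0","t0b",310,90,400,240,4)
crop("scene0","s0b",85,130,215,290,3.7)
crop("scene0","s0a",230,160,335,270,5.4)
E
```

```text
(no output)
```

View pics/t0a.png

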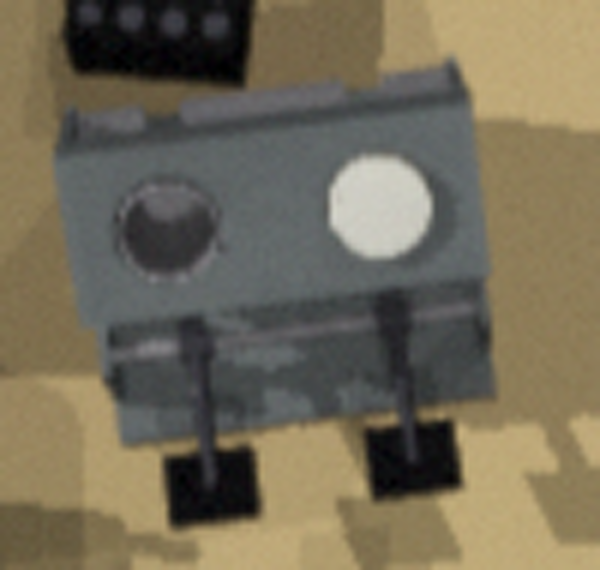

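View pics/t0b.png

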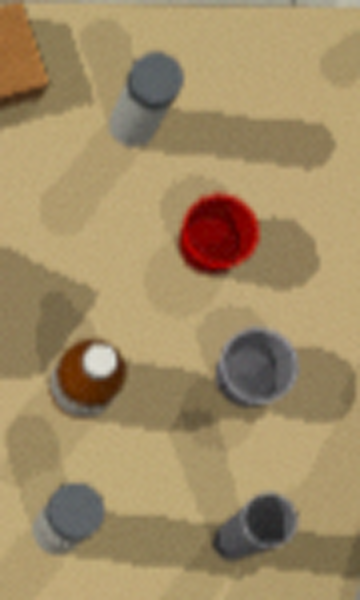

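View pics/s0b.png

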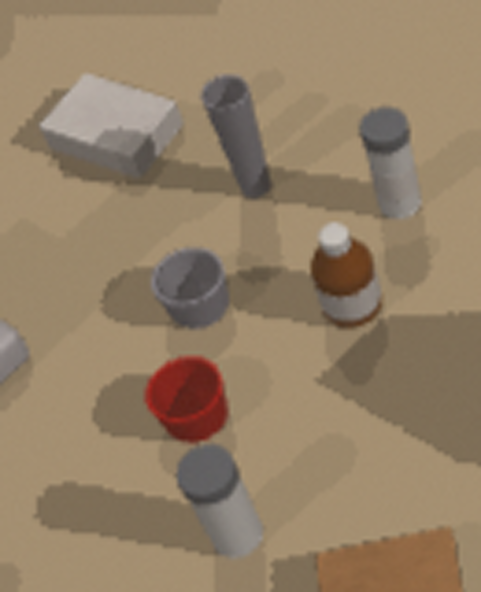

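View pics/s0a.png

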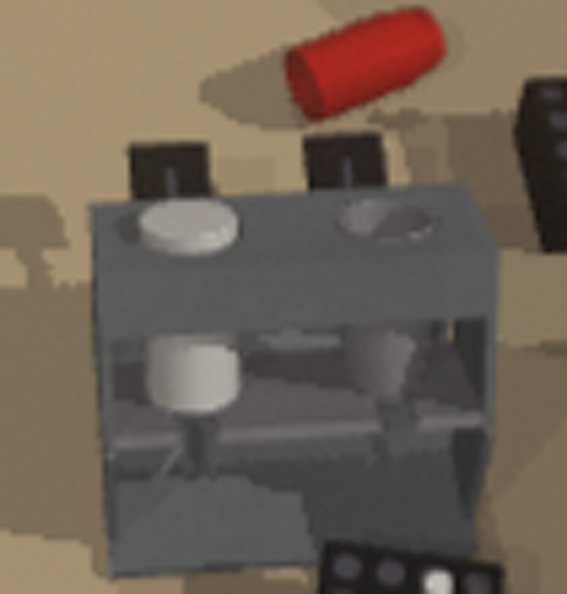

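```bash
python3 - <<'E'
from h import *
o=np.array([180,120])
pl=unproj("top",o+np.array([212,488])/6,.08)[0]; pr=unproj("top",o+np.array([414,460])/6,.08)[0]
print("pads",pl,pr,np.linalg.norm(pl-pr))
y=(pl-pr)/np.linalg.norm(pl-pr); print("yaw",np.degrees(np.arctan2(-y[0],y[1])))
for z in (.15,.16,.17,.18):
    wl=unproj("top",o+np.array([168,230])/6,z)[0]; wr=unproj("top",o+np.array([381,207])/6,z+.007)[0]
    print(z,wl,wr,np.linalg.norm(wl-wr))
o=np.array([310,90])
print("base rim",unproj("top",o+np.array([258,366])/4,.048),"tumb rim",unproj("top",o+np.array([271,521])/4,.14),"foot",unproj("top",o+np.array([229,543])/4,0),
"bottle cap",unproj("top",o+np.array([99,361])/4,.11),"can",unproj("top",o+np.array([75,512])/4,.118))
o=np.array([85,130])
print("S base rim",unproj("scene",o+np.array([190,284])/3.7,.048),"tumb",unproj("scene",o+np.array([228,93])/3.7,.14))
o=np.array([230,160])
print("S pads",unproj("scene",o+np.array([170,172])/5.4,.08),unproj("scene",o+np.array([346,163])/5.4,.08))
for z in (.15,.16,.17,.18): print("S cup mouth",z,unproj("scene",o+np.array([388,222])/5.4,z))
# pixel sizes
print(unproj("top",[[100,100],[200,100],[100,200]],0))
E
```

```text
pads [0.52326765 0.2197836  0.08      ] [0.54057639 0.11109912 0.08      ] 0.11005411138440276
yaw 9.048752834697613
0.15 [0.64773459 0.24136544 0.15      ] [0.66024983 0.1296787  0.157     ] 0.11260355125889406
0.16 [0.64500598 0.24028974 0.16      ] [0.65742386 0.12935175 0.167     ] 0.11185008869872555
0.17 [0.64227737 0.23921405 0.17      ] [0.65459789 0.1290248  0.177     ] 0.1110966477185546
0.18 [0.63954877 0.23813835 0.18      ] [0.65177192 0.12869785 0.187     ] 0.1103432287604361
base rim [[ 0.60557596 -0.30555041  0.048     ]] tumb rim [[ 0.46186648 -0.28954456  0.14      ]] foot [[ 0.4631064  -0.28817495  0.        ]] bottle cap [[ 0.59323813 -0.16315638  0.11      ]] can [[ 0.46952645 -0.1413464   0.118     ]]
S base rim [[ 0.61982731 -0.29919815  0.048     ]] tumb [[ 0.46869197 -0.28280604  0.14      ]]
S pads [[0.5470483  0.11494614 0.08      ]] [[0.5310358  0.22340614 0.08      ]]
S cup mouth 0.15 [[0.62491147 0.24415301 0.15      ]]
S cup mouth 0.16 [[0.63217532 0.2433269  0.16      ]]
S cup mouth 0.17 [[0.63943918 0.24250079 0.17      ]]
S cup mouth 0.18 [[0.64670303 0.24167468 0.18      ]]
[[0.89602545 0.64884904 0.        ]
 [0.90242461 0.29390274 0.        ]
 [0.5354169  0.61963766 0.        ]]
```

```bash
cat >> h.py <<'E'
def Rt(yaw,tilt):  # degrees; tool pointing down, leaning so that it points ahead along holder x by tilt
    t=np.radians(tilt); z=[np.sin(t),0,-np.cos(t)]; y=[0,-1,0]; x=np.cross(y,z)
    return R.from_euler('z',yaw,degrees=True).as_matrix()@np.c_[x,y,z]
def plan(pos=None,rot=None,st=None):
    st=st or read_state(); R0=st["ee_rot"]; rot=R0 if rot is None else rot
    rv=R.from_matrix(R0.T@rot).as_rotvec(); print("turn",rv.round(4),"deg",np.degrees(np.linalg.norm(rv)).round(1))
    if pos is not None: print("travel(before turn) cm",(R0.T@(pos-st["tcp_pos"])*100).round(2),"| (after turn)",(rot.T@(pos-st["tcp_pos"])*100).round(2))
E
python3 - <<'E'
from h import *
rot=Rt(8.7,30); p=np.array([.528,.22,.08]); plan(p-rot[:,2]*.13,rot)
print(p-rot[:,2]*.13)
E
```

```text
turn [ 0.1027  0.5171 -0.3785] deg 37.2
travel(before turn) cm [40.18 36.19  3.85] | (after turn) [18.46 48.7  15.05]
[0.4637479  0.21016805 0.1925833 ]
```

```bash
python3 -m jog '[{"turn":[0,0,0],"travel":[2,1.8,0],"hand":1},{"turn":[0,0,0],"travel":[3.5,3.2,0.4],"hand":1},{"turn":[0,0,0],"travel":[4.5,4,0.4],"hand":1},{"turn":[0,0,0],"travel":[4.5,4,0.4],"hand":1},{"turn":[0,0,0],"travel":[4.5,4,0.4],"hand":1},{"turn":[0,0,0],"travel":[4.5,4,0.4],"hand":1},{"turn":[0,0,0],"travel":[4.5,4,0.4],"hand":1},{"turn":[0,0,0],"travel":[4.5,4,0.4],"hand":1},{"turn":[0,0,0],"travel":[4.5,4,0.4],"hand":1},{"turn":[0,0,0],"travel":[3.2,3.2,0.4],"hand":1}]' 40
python3 -m jog '[{"turn":[0.017,0.086,-0.063],"travel":[0,0,0],"hand":1},{"turn":[0.017,0.086,-0.063],"travel":[0,0,0],"hand":1},{"turn":[0.017,0.086,-0.063],"travel":[0,0,0],"hand":1},{"turn":[0.017,0.086,-0.063],"travel":[0,0,0],"hand":1},{"turn":[0.017,0.086,-0.063],"travel":[0,0,0],"hand":1},{"turn":[0.017,0.086,-0.063],"travel":[0,0,0],"hand":1},{"turn":[0,0,0],"travel":[0,0,0],"hand":1}]'
python3 - <<'E'
from h import *
st,_=snap("wrist","w1"); print(st["qpos"].round(1),st["tcp_pos"],st["time"])
rot=Rt(8.7,30); p=np.array([.528,.22,.08]); plan(p-rot[:,2]*.13,rot,st)
E
```

```text
time: 1.4
tcp_pos: [0.4649, 0.2083, 0.1952]
ee_rot: [[0.972, -0.235, 0.0], [-0.235, -0.972, 0.0], [-0.0, -0.0, -1.0]]
force: [-1.2, 0.6, 0.6]
width: 0.0
time: 2.28
tcp_pos: [0.4698, 0.2145, 0.2081]
ee_rot: [[0.863, 0.151, 0.482], [0.131, -0.989, 0.075], [0.488, -0.001, -0.873]]
force: [-0.0, -1.9, -0.1]
width: -0.0002
[ 54.3  -8.6 -58.2  48.7 -27.6   3. ] [0.46981617 0.21449068 0.20814805] 2.275
turn [-0.0009  0.0141 -0.0008] deg 0.8
travel(before turn) cm [-1.34  0.34  1.03] | (after turn) [-1.35  0.34  1.02]
```

View pics/w1.png

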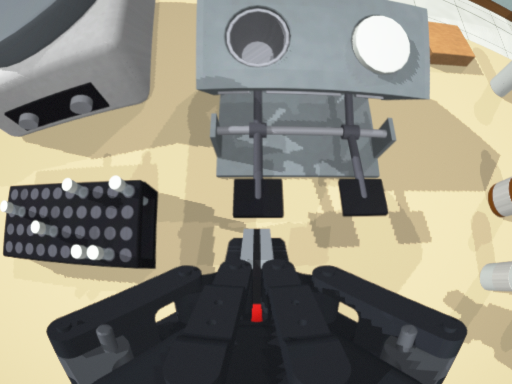

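```bash
python3 - <<'E'
from h import *
crop("w1","w1a",200,0,430,230,2.6)
E
```

```text
(no output)
```

View pics/w1a.png

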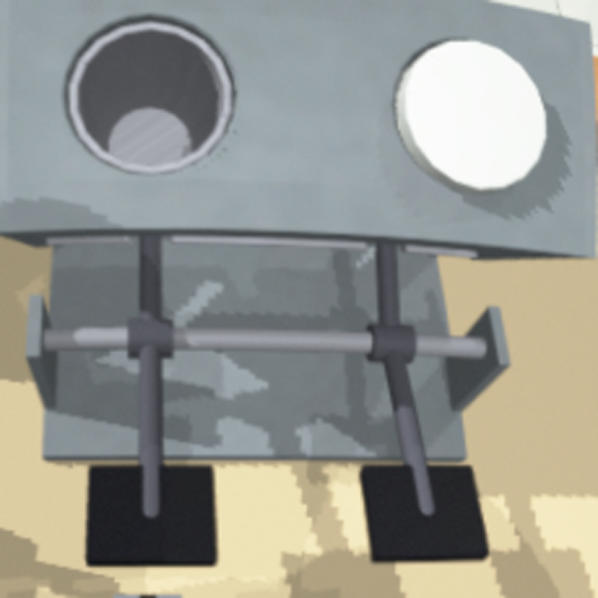

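```bash
cat > fit.py <<'E'
from h import *
import pickle
from scipy.optimize import least_squares
st=dict(tcp_pos=None)
E
python3 - <<'E'
from h import *
from scipy.optimize import least_squares
st=read_state()
o=np.array([200,0]);s=2.6
uv=np.array([[150,94],[474,114],[151.5,514],[424,511],[150,339],[392,342]])/s+o
def model(p):
    x,y,yaw,xm,zm=p; n=np.array([-.5,0,.866])
    P=np.array([[xm,.055,zm],np.r_[xm,-.055,zm]+.008*n,[-.0833,.055,.08],[-.0833,-.055,.08],[0,.055,.062],[0,-.055,.062]])
    return P@R.from_euler('z',yaw).as_matrix().T+[x,y,0]
def f(p): return (wproj(model(p),st)-uv).ravel()
r=least_squares(f,[.61,.178,.15,.033,.172]); print(r.x,np.degrees(r.x[2]),f(r.x).reshape(-1,2).round(1))
print(model(r.x))
print(proj("top",model(r.x))-(np.array([[168,230],[381,207],[212,488],[414,460]])/6+[180,120]).tolist() if 0 else proj("top",model(r.x))[:4]-(np.array([[168,230],[381,207],[212,488],[414,460]])/6+[180,120]))
E
```

```text
[0.61247718 0.17747712 0.14992149 0.03677401 0.17207203] 8.589868763736218 [[-0.5  0.5]
 [ 0.1 -0.5]
 [-0.9  0.3]
 [ 1.5  1. ]
 [-0.6 -1.4]
 [ 0.9 -0.5]]
[[0.64062387 0.23735276 0.17207203]
 [0.65309839 0.12798921 0.17900003]
 [0.52189675 0.21941844 0.08      ]
 [0.5383264  0.11065234 0.08      ]
 [0.60426235 0.23186017 0.062     ]
 [0.62069201 0.12309407 0.062     ]]
[[0.51504246 0.34817314]
 [0.30677564 0.29694146]
 [0.09820821 0.41850933]
 [0.1233258  0.68342449]]
```

```bash
cat >> h.py <<'E'
HYAW=8.6
HR=R.from_euler('z',HYAW,degrees=True).as_matrix(); HO=np.array([.6125,.1775,0])
def H(p): return HO+HR@np.array(p)
def toH(p): return HR.T@(np.array(p)-HO)
E
python3 - <<'E'
from h import *
plan(H([-.082,.055,.105]),Rt(HYAW,18))
E
```

```text
turn [ 0.0007 -0.1919 -0.0005] deg 11.0
travel(before turn) cm [-0.15  0.14 11.51] | (after turn) [ 2.05  0.15 11.33]
```

```bash
python3 -m jog '[{"turn":[0,-0.096,0],"travel":[0,0,0],"hand":1},{"turn":[0,-0.096,0],"travel":[0,0,0],"hand":1},{"turn":[0,0,0],"travel":[0.5,0,3],"hand":1},{"turn":[0,0,0],"travel":[0.5,0.1,3],"hand":1},{"turn":[0,0,0],"travel":[0.5,0.1,2.5],"hand":1},{"turn":[0,0,0],"travel":[0.4,0,1.5],"hand":1},{"turn":[0,0,0],"travel":[0,0,0],"hand":1}]'
python3 - <<'E'
from h import *
st,_=snap("wrist","w2"); print(st["qpos"].round(1),toH(st["tcp_pos"]),st["time"],st["force"])
plan(H([-.082,.055,.085]),Rt(HYAW,18),st)
plan(H([-.082,.055,.035]),Rt(HYAW,18),st)
E
```

```text
time: 3.2
tcp_pos: [0.5184, 0.2166, 0.1152]
ee_rot: [[0.94, 0.147, 0.308], [0.141, -0.989, 0.041], [0.311, 0.005, -0.95]]
force: [-0.7, -0.7, 0.7]
width: -0.0001
[ 48.1   7.2 -48.   30.1 -23.8  23.9] [-0.08720882  0.05269728  0.11516895] 3.2 [-0.66822293 -0.70598053  0.67236512]
turn [ 0.0055 -0.002  -0.0012] deg 0.3
travel(before turn) cm [-0.44 -0.25  3.03] | (after turn) [-0.44 -0.23  3.03]
turn [ 0.0055 -0.002  -0.0012] deg 0.3
travel(before turn) cm [-2.   -0.27  7.78] | (after turn) [-1.98 -0.23  7.79]
```

View pics/w2.png

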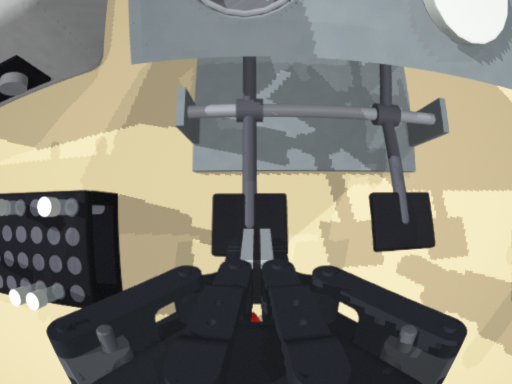

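```bash
python3 -m jog '[{"turn":[0,0,0],"travel":[-0.2,-0.12,1.5],"hand":1},{"turn":[0,0,0],"travel":[-0.24,-0.13,1.5],"hand":1},{"turn":[0,0,0],"travel":[-0.25,0,0.8],"hand":1},{"turn":[0,0,0],"travel":[-0.3,0,0.9],"hand":1},{"turn":[0,0,0],"travel":[-0.3,0,0.9],"hand":1},{"turn":[0,0,0],"travel":[-0.3,0,0.9],"hand":1}]'
python3 - <<'E'
from h import *
st=read_state(); print(st["qpos"].round(1),toH(st["tcp_pos"]),st["time"],st["force"])
E
```

```text
time: 4.0
tcp_pos: [0.5256, 0.222, 0.0539]
ee_rot: [[0.939, 0.148, 0.311], [0.142, -0.989, 0.044], [0.314, 0.003, -0.95]]
force: [-2.3, -2.1, 7.0]
width: -0.0002
[ 34.5  12.5 -58.3  70.9  -8.5  -5.5] [-0.07926763  0.05703665  0.053939  ] 4.0 [-2.32599025 -2.14800686  6.96864056]
```

```bash
python3 - <<'E'
from h import *
st=read_state(); print(st["qpos"])
s1=dict(tcp_pos=np.array([0.46981617,0.21449068,0.20814805]),ee_rot=np.array([[0.863, 0.151, 0.482], [0.131, -0.989, 0.075], [0.488, -0.001, -0.873]]))
for x in np.arange(-.06,.03,.01):
    z=.172+(x-.037)*.577; print(round(x,3),round(z,3),((wproj(H([x,.055,z]),s1)-[200,0])*2.6).round(0))
snap("scene","s2"); crop("s2","s2a",215,150,335,270,4.5)
E
```

```text
[ 34.49721953  12.47263539 -58.25770455  70.94430944  -8.484969
  -5.52635197]
-0.06 0.116 [[155. 429.]]
-0.05 0.122 [[155. 396.]]
-0.04 0.128 [[155. 362.]]
-0.03 0.133 [[155. 328.]]
-0.02 0.139 [[155. 294.]]
-0.01 0.145 [[155. 259.]]
0.0 0.151 [[155. 225.]]
0.01 0.156 [[155. 191.]]
0.02 0.162 [[155. 157.]]
```

View pics/s2a.png

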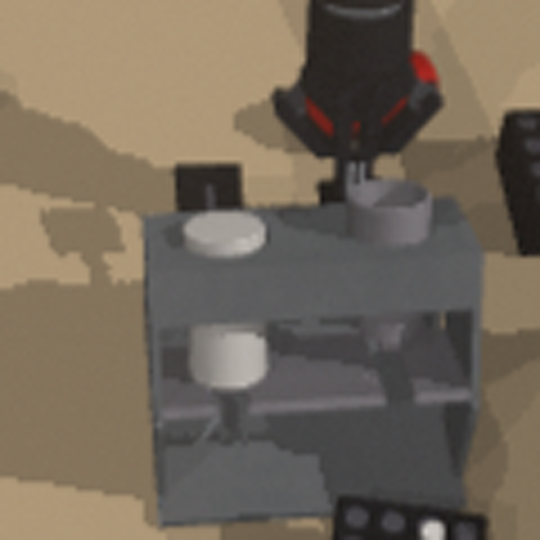

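```bash
python3 -m jog '[{"turn":[0,0,0],"travel":[0.3,0,-1],"hand":1},{"turn":[0,-0.06,0],"travel":[0.3,0,-1],"hand":1},{"turn":[0,-0.07,0],"travel":[0,0,0],"hand":1},{"turn":[0,-0.07,0],"travel":[0,0,0],"hand":1},{"turn":[0,0,0],"travel":[0,0,0],"hand":1}]'
python3 - <<'E'
from h import *
st=read_state(); print(st["qpos"].round(1),toH(st["tcp_pos"]),st["time"],st["force"])
plan(H([-.082,.055,.058]),Rt(HYAW,7),st)
plan(H([-.084,.055,.03]),Rt(HYAW,7),st)
E
```

```text
time: 4.68
tcp_pos: [0.5413, 0.2156, 0.0762]
ee_rot: [[0.974, 0.138, 0.179], [0.138, -0.99, 0.008], [0.179, 0.017, -0.984]]
force: [0.3, -0.1, 0.3]
width: -0.0003
[ 45.2  15.6 -35.9  13.4 -31.6  41.9] [-0.06473309  0.04831519  0.07621686] 4.675 [ 0.30721529 -0.10596099  0.32854239]
turn [ 0.0182 -0.0573 -0.0093] deg 3.5
travel(before turn) cm [-2.03 -0.68  1.47] | (after turn) [-1.94 -0.67  1.6 ]
turn [ 0.0182 -0.0573 -0.0093] deg 3.5
travel(before turn) cm [-2.73 -0.72  4.19] | (after turn) [-2.48 -0.67  4.35]
```

```bash
python3 -m jog '[{"turn":[0.018,-0.057,-0.009],"travel":[-1.8,-0.7,0],"hand":1},{"turn":[0,0,0],"travel":[-0.3,0,1],"hand":1},{"turn":[0,0,0],"travel":[-0.1,0,1],"hand":1},{"turn":[0,0,0],"travel":[-0.1,0,0.8],"hand":1},{"turn":[0,0,0],"travel":[-0.1,0,0.8],"hand":1}]'
python3 - <<'E'
from h import *
st=read_state(); print(st["qpos"].round(1),toH(st["tcp_pos"]),st["time"],st["force"])
E
```

```text
time: 5.3
tcp_pos: [0.5215, 0.2174, 0.0356]
ee_rot: [[0.981, 0.15, 0.123], [0.149, -0.989, 0.015], [0.124, 0.003, -0.992]]
force: [2.3, -1.9, 8.4]
width: -0.0001
[ 45.3  18.8 -36.1   8.8 -29.8  45.8] [-0.08398523  0.05300574  0.0355764 ] 5.3 [ 2.26910778 -1.927057    8.40446452]
```

```bash
python3 -m jog '[{"turn":[0,0,0],"travel":[0,0,0.4],"hand":1},{"turn":[0,0,0],"travel":[0,0,0],"hand":1}]'
python3 - <<'E'
from h import *
st=read_state(); print(toH(st["tcp_pos"]),st["time"],st["force"])
snap("wrist","w3"); snap("scene","s3"); crop("s3","s3a",215,150,335,270,4.5)
E
```

```text
time: 5.55
tcp_pos: [0.522, 0.2175, 0.0329]
ee_rot: [[0.981, 0.15, 0.123], [0.149, -0.989, 0.016], [0.124, 0.003, -0.992]]
force: [-4.4, -2.4, 20.1]
width: 0.0001
[-0.08350462  0.05307093  0.03291656] 5.55 [-4.35730625 -2.43333906 20.14190681]
```

View pics/w3.png

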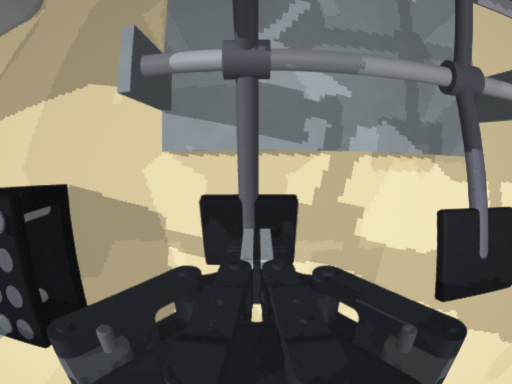

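View pics/s3a.png

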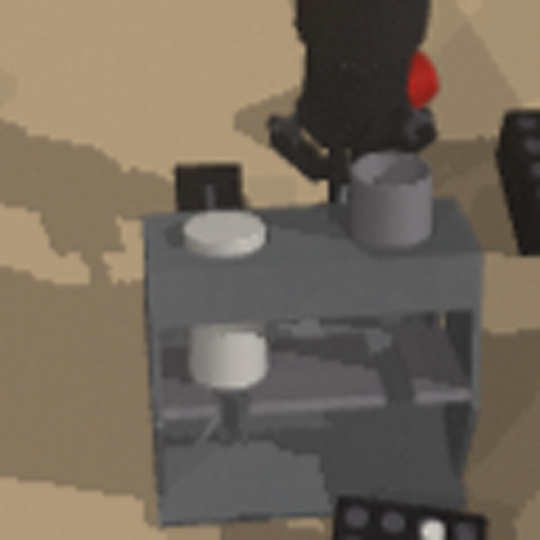

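```bash
python3 -m jog '[{"turn":[0,0,0],"travel":[0,0,-1.5],"hand":1},{"turn":[0,0,0],"travel":[0,0,-4],"hand":0.5},{"turn":[0,0,0],"travel":[0,0,-5],"hand":-1},{"turn":[0,0,0],"travel":[0,0,-5],"hand":-1},{"turn":[0,0,0],"travel":[0,0,-5],"hand":-1},{"turn":[0,0,0],"travel":[0,0,-4],"hand":-1},{"turn":[0,0,0],"travel":[0,0,0],"hand":-1}]'
python3 - <<'E'
from h import *
st=read_state(); print(st["qpos"].round(1),toH(st["tcp_pos"]),st["time"],st["force"],st["width"])
plan(H([-.009,.055,.252]),Rt(HYAW,30),st)
E
```

```text
time: 6.52
tcp_pos: [0.4929, 0.214, 0.2775]
ee_rot: [[0.981, 0.149, 0.126], [0.148, -0.989, 0.018], [0.127, 0.001, -0.992]]
force: [-0.3, -0.1, -2.0]
width: 0.0853
[ 47.8   1.4 -19.9   5.2 -63.1  48.6] [-0.11279014  0.05393452  0.27749983] 6.525 [-0.26370262 -0.13198756 -1.98493044] 0.08525815840506865
turn [ 0.0015  0.3961 -0.0004] deg 22.7
travel(before turn) cm [ 9.97 -0.12  3.85] | (after turn) [ 7.71 -0.11  7.4 ]
```

```bash
python3 -m jog '[{"turn":[0,0.099,0],"travel":[2.3,0,0.5],"hand":-1},{"turn":[0,0.099,0],"travel":[2.3,0,0.6],"hand":-1},{"turn":[0,0.099,0],"travel":[2.3,0,1],"hand":-1},{"turn":[0,0.099,0],"travel":[2.2,0,1.2],"hand":-1},{"turn":[0,0,0],"travel":[0,0,0],"hand":-1}]'
python3 - <<'E'
from h import *
st,_=snap("wrist","w4"); print(st["qpos"].round(1),toH(st["tcp_pos"]),st["time"],st["force"],st["width"])
plan(H([-.009,.055,.252]),Rt(HYAW,30),st)
n=np.array([-.5,0,.866])
for l in (.038,.042,.046):
    print(l,wproj(H(np.array([.037,.055,.172])+n*l),st), (wproj([H(np.array([.037,.055+s*.027,.172])+n*l) for s in(-1,1)]+[H(np.array([.037+s*.027*.866,.055,.172+s*.027*.5])+n*l) for s in(-1,1)],st)).round(0).tolist())
E
```

```text
time: 7.15
tcp_pos: [0.5859, 0.2259, 0.2634]
ee_rot: [[0.861, 0.149, 0.486], [0.134, -0.989, 0.067], [0.49, 0.007, -0.872]]
force: [-0.0, -1.5, -0.7]
width: 0.0854
[ 46.5  -0.3 -40.3  36.  -31.4  24.2] [-0.01902927  0.05178549  0.26336251] 7.15 [-0.04574473 -1.47840689 -0.70573279] 0.08540553711367448
turn [0.0065 0.0112 0.0035] deg 0.8
travel(before turn) cm [ 0.32 -0.33  1.48] | (after turn) [ 0.3  -0.32  1.49]
0.038 [[250.86030626 199.51906848]] [[287.0, 199.0], [215.0, 199.0], [251.0, 233.0], [251.0, 164.0]]
0.042 [[250.80267135 201.13306919]] [[288.0, 201.0], [214.0, 201.0], [251.0, 235.0], [251.0, 165.0]]
0.046 [[250.74308989 202.8046594 ]] [[288.0, 203.0], [213.0, 203.0], [251.0, 237.0], [251.0, 166.0]]
```

View pics/w4.png

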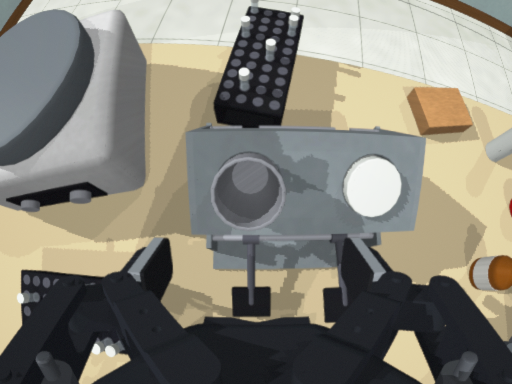

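```bash
python3 - <<'E'
from h import *
crop("w4","w4a",180,100,430,330,2.6)
st=read_state(); print(toH(st["tcp_pos"]),st["dq"].round(2)); n=np.array([-.5,0,.866])
print(wproj([H([.037,-.055,.172]+n*.008),H([-.0843,.055,.0336]),H([-.083,-.055,.08]),H([0,.055,.062]),H([0,-.055,.062]),H([-.003,0,.149])],st).round(1))
E
```

```text
[-0.01838208  0.05212876  0.26489062] [ 0.47 -0.43  3.81 -2.4  -1.63  1.34]
[[374.7 190.3]
 [252.9 307. ]
 [346.7 307.5]
 [252.6 241. ]
 [341.  239.6]
 [311.1 235.7]]
```

View pics/w4a.png

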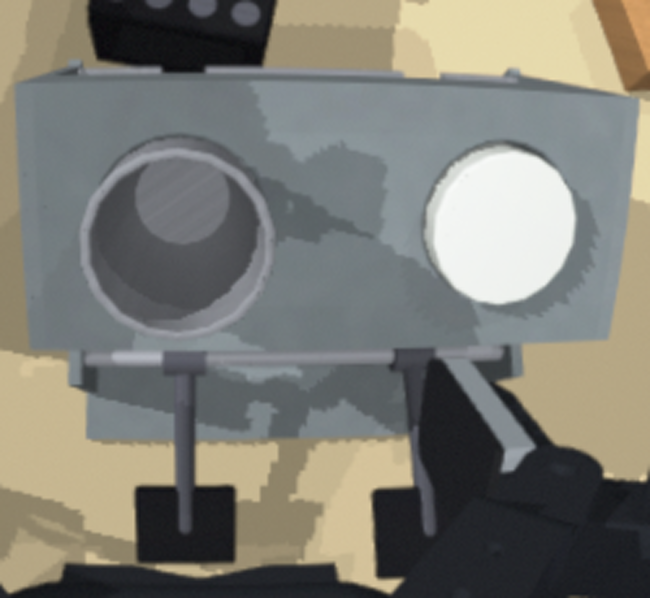

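```bash
python3 - <<'E'
from h import *
plan(H([.017+.010,.0555,.2066-.0173]),Rt(HYAW,30))
plan(H([.017+.017,.0555,.2066-.0294]),Rt(HYAW,30))
E
```

```text
turn [0.0057 0.0108 0.0018] deg 0.7
travel(before turn) cm [ 0.25 -0.39  8.81] | (after turn) [ 0.15 -0.34  8.82]
turn [0.0057 0.0108 0.0018] deg 0.7
travel(before turn) cm [ 0.26 -0.39 10.21] | (after turn) [ 0.15 -0.34 10.21]
```

```bash
python3 -m jog '[{"turn":[0.006,0.011,0.002],"travel":[0.2,-0.35,1.5],"hand":-1},{"turn":[0,0,0],"travel":[0,0,2],"hand":-1},{"turn":[0,0,0],"travel":[0,0,1.5],"hand":-1},{"turn":[0,0,0],"travel":[0,0,0],"hand":-1},{"turn":[0,0,0],"travel":[0,0,0],"hand":-1}]'
python3 - <<'E'
from h import *
st,_=snap("wrist","w5"); print(st["qpos"].round(1),toH(st["tcp_pos"]),st["time"],st["force"],st["width"]); n=np.array([-.5,0,.866])
plan(H([.017+.017,.0555,.2066-.0294]),Rt(HYAW,30),st)
print(wproj([H([.037,-.055,.172]+n*.008),H([.037,.055,.172]+n*.04),H([.037,.055,.172]+n*.04+[0,.027,0]),H([.037,.055,.172]+n*.04-[0,.027,0]),H([0,.055,.062]),H([0,-.055,.062]),H([-.003,0,.149])],st).round(1))
E
```

```text
time: 7.82
tcp_pos: [0.614, 0.2357, 0.2259]
ee_rot: [[0.854, 0.15, 0.498], [0.128, -0.989, 0.078], [0.504, -0.003, -0.863]]
force: [0.7, 0.2, 0.6]
width: 0.085
[ 42.1   4.  -43.7  45.8 -22.6  16.7] [0.01020584 0.05728811 0.225919  ] 7.825 [0.67616473 0.21592676 0.5543307 ] 0.08500781730806382
turn [-0.003  -0.0052 -0.0014] deg 0.4
travel(before turn) cm [-0.4   0.2   5.41] | (after turn) [-0.38  0.18  5.41]
[[403.8 214.8]
 [259.6 234.9]
 [214.6 234.7]
 [304.5 234.5]
 [258.6 266.8]
 [357.6 263.8]
 [328.4 267.5]]
```

View pics/w5.png

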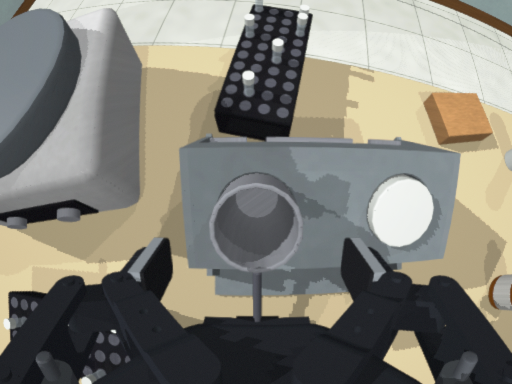

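```bash
python3 -m jog '[{"turn":[-0.003,-0.005,0],"travel":[-0.1,0.1,1.5],"hand":-1},{"turn":[0,0,0],"travel":[-0.1,0,1.5],"hand":-1},{"turn":[0,0,0],"travel":[0,0,1.4],"hand":-1},{"turn":[0,0,0],"travel":[0,0,1],"hand":-1},{"turn":[0,0,0],"travel":[0,0,0],"hand":-1},{"turn":[0,0,0],"travel":[0,0,0],"hand":-1}]' 40
python3 - <<'E'
from h import *
st,_=snap("wrist","w6"); print(st["qpos"].round(1),toH(st["tcp_pos"]),st["time"],st["force"],st["width"]); n=np.array([-.5,0,.866])
snap("scene","s6");crop("s6","s6a",215,130,335,250,4.5)
plan(H([.017+.017,.0555,.2066-.0294]),Rt(HYAW,30),st)
E
```

```text
time: 8.62
tcp_pos: [0.6392, 0.2385, 0.1785]
ee_rot: [[0.856, 0.149, 0.495], [0.128, -0.989, 0.075], [0.501, -0.001, -0.865]]
force: [-0.5, -0.5, 0.1]
width: 0.0854
[ 33.9   9.  -47.7  65.7 -13.6   2.6] [0.0354924  0.0563073  0.17845296] 8.625 [-0.46451742 -0.48523978  0.06839603] 0.08544342040146834
turn [-0.0002 -0.0011 -0.0011] deg 0.1
travel(before turn) cm [-0.19  0.08  0.03] | (after turn) [-0.19  0.08  0.03]
```

View pics/w6.png

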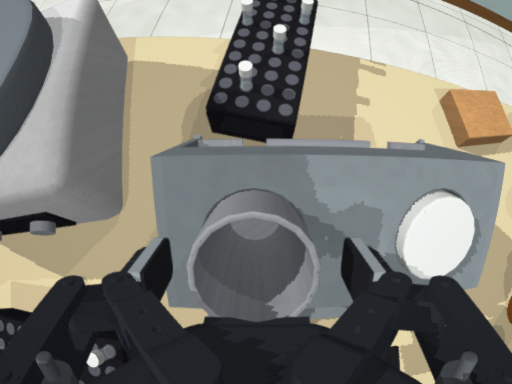

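View pics/s6a.png

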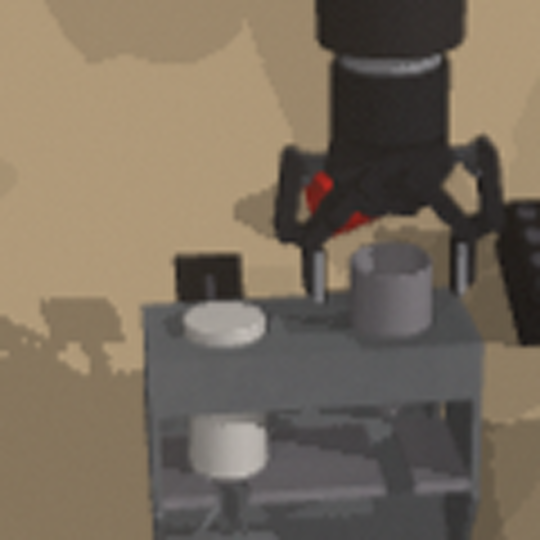

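```bash
python3 -m jog '[{"turn":[0,0,0],"travel":[0,0,0],"hand":0},{"turn":[0,0,0],"travel":[0,0,0],"hand":1},{"turn":[0,0,0],"travel":[0,0,0],"hand":1},{"turn":[0,0,0],"travel":[0,0,0],"hand":1}]' 40
python3 - <<'E'
from h import *
st,_=snap("wrist","w7"); print(toH(st["tcp_pos"]),st["time"],st["force"],st["width"])
E
```

```text
time: 9.22
tcp_pos: [0.6389, 0.2392, 0.1779]
ee_rot: [[0.856, 0.15, 0.495], [0.129, -0.989, 0.076], [0.501, -0.001, -0.866]]
force: [-3.2, 2.4, 3.7]
width: 0.0541
[0.03532778 0.05703734 0.17787658] 9.225 [-3.19635957  2.4069108   3.74510817] 0.05409298518052361
```

View pics/w7.png

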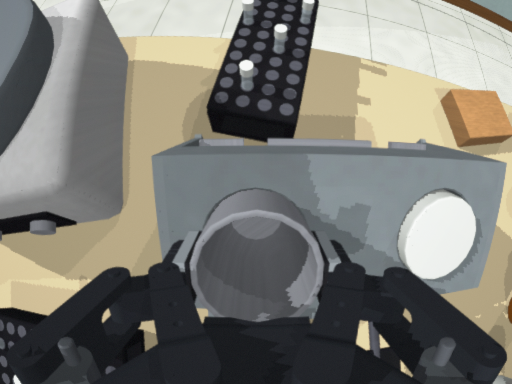

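```bash
python3 -m jog '[{"turn":[0,0,0],"travel":[0,0,-0.7],"hand":1},{"turn":[0,0,0],"travel":[0,0,-1.2],"hand":1},{"turn":[0,0,0],"travel":[0,0,-1.5],"hand":1},{"turn":[0,0,0],"travel":[0,0,-1.5],"hand":1},{"turn":[0,0,0],"travel":[0,0,-1.5],"hand":1},{"turn":[0,0,0],"travel":[0,0,-1.5],"hand":1},{"turn":[0,0,0],"travel":[0,0,-1.3],"hand":1},{"turn":[0,0,0],"travel":[0,0,-0.6],"hand":1},{"turn":[0,0,0],"travel":[0,0,0],"hand":1}]'
python3 - <<'E'
from h import *
st,_=snap("wrist","w8"); print(st["qpos"].round(1),toH(st["tcp_pos"]),st["time"],st["force"],st["width"])
snap("scene","s8");crop("s8","s8a",205,90,335,250,3.7)
E
```

```text
time: 10.4
tcp_pos: [0.5903, 0.2312, 0.2624]
ee_rot: [[0.856, 0.149, 0.494], [0.129, -0.989, 0.075], [0.5, -0.001, -0.866]]
force: [-0.2, 0.3, -0.2]
width: 0.0537
[ 46.2   0.  -40.8  37.6 -30.   22.6] [-0.01390992  0.05642152  0.2624021 ] 10.4 [-0.15575655  0.27645798 -0.1692651 ] 0.05374325970626613
```

View pics/s8a.png

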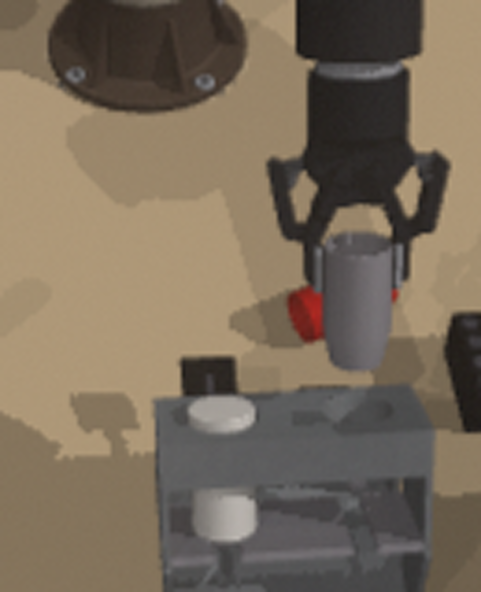

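View pics/w8.png

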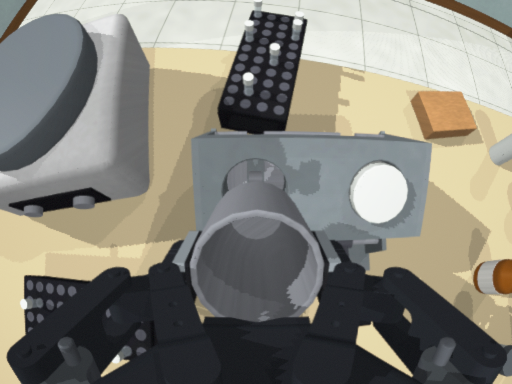

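```bash
python3 - <<'E'
from h import *
crop("w8","w8a",180,150,340,330,3.3)
E
```

```text
(no output)
```

View pics/w8a.png

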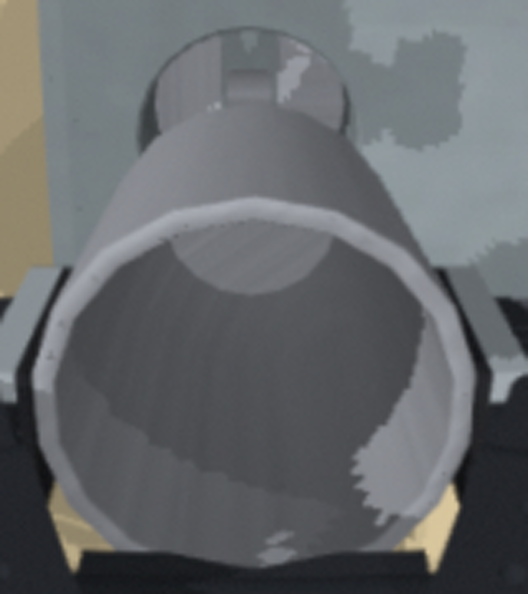

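```bash
cat > cupfit.py <<'E'
from h import *
from scipy.optimize import least_squares
IT=dict(tcp_pos=np.zeros(3),ee_rot=np.eye(3))
a=np.linspace(0,2*np.pi,181)
def circ(c,ax,r):
    u=np.cross(ax,[0,1,0]);u/=np.linalg.norm(u);v=np.cross(ax,u); return c+r*(np.cos(a)[:,None]*u+np.sin(a)[:,None]*v)
def feats(p):
    x,y,z,px,py=p; ax=np.array([px,py,1.]);ax/=np.linalg.norm(ax)   # axis towards foot
    c=np.array([x,y,z]); r=wproj(circ(c,ax,.027),IT); f=wproj(circ(c+ax*.096,ax,.0187),IT); o=wproj(circ(c+ax*.1,ax,.021),IT)
    return np.array([r[:,1].min(),r[:,0].min(),r[:,0].max(),f[:,1].max(),f[:,0].min(),f[:,0].max(),o[:,1].min()])
def fit(obs):
    s=least_squares(lambda p:feats(p)-obs,[0,0,-.03,0,0]); return s
E
python3 - <<'E'
from cupfit import *
c=lambda u,v:np.array([u,v])/3.3+[180,150]
obs=np.array([c(0,198)[1],c(35,0)[0],c(474,0)[0],c(0,295)[1],c(172,0)[0],c(334,0)[0],c(0,100)[1]])
s=fit(obs); print(s.x.round(4), s.fun.round(1)); print(feats([0,0,-.036,0,0])-obs)
E
```

```text
[ 0.0045  0.0007 -0.04   -0.0682 -0.0005] [-0.1 -0.1  0.1 -2.  -1.8  1.8  2. ]
[ 9.05322189  1.11508631 -4.35188218 -7.44703487 -2.31614423  0.4933416
 -2.1105574 ]
```

```bash
python3 -m jog '[{"turn":[0,-0.09,0],"travel":[0,0,-1],"hand":1},{"turn":[0,-0.09,0],"travel":[0,0,-1],"hand":1},{"turn":[0,-0.09,0],"travel":[0,0,-1],"hand":1},{"turn":[0,-0.09,0],"travel":[0,0,-1],"hand":1},{"turn":[0,-0.095,0],"travel":[0,0,0],"hand":1},{"turn":[0,0,0],"travel":[0,0,0],"hand":1}]'
python3 - <<'E'
from h import *
st=read_state(); print(st["qpos"].round(1),st["tcp_pos"],st["time"],st["force"],st["width"])
rot=Rt(HYAW,3.9); foot=np.array([-.0023,.0007,.0598])
plan(np.array([.6056,-.3056,.13])-rot@foot,rot,st)
plan(np.array([.6056,-.3056,.20])-rot@foot,rot,st)
E
```

```text
time: 11.25
tcp_pos: [0.577, 0.2289, 0.2975]
ee_rot: [[0.987, 0.147, 0.066], [0.147, -0.989, 0.009], [0.067, 0.001, -0.998]]
force: [0.2, -0.4, -1.4]
width: 0.0541
[ 40.9  11.2  -4.6   2.2 -71.   56.9] [0.57696831 0.22894648 0.2975233 ] 11.25 [ 0.24104612 -0.40492715 -1.44736945] 0.05412435015000348
turn [ 0.0007  0.0013 -0.0025] deg 0.2
travel(before turn) cm [-5.91 53.22 10.43] | (after turn) [-6.06 53.21 10.38]
turn [ 0.0007  0.0013 -0.0025] deg 0.2
travel(before turn) cm [-5.45 53.22  3.44] | (after turn) [-5.58 53.21  3.4 ]
```

```bash
python3 -m jog '[{"turn":[0,0,0],"travel":[-0.2,2,0],"hand":1},{"turn":[0,0,0],"travel":[-0.3,3.5,0],"hand":1},{"turn":[0,0,0],"travel":[-0.5,4.5,0],"hand":1},{"turn":[0,0,0],"travel":[-0.5,4.7,0],"hand":1},{"turn":[0,0,0],"travel":[-0.5,4.7,0],"hand":1},{"turn":[0,0,0],"travel":[-0.5,4.7,0],"hand":1},{"turn":[0,0,0],"travel":[-0.5,4.7,0],"hand":1},{"turn":[0,0,0],"travel":[-0.5,4.7,0],"hand":1},{"turn":[0,0,0],"travel":[-0.5,4.7,0],"hand":1},{"turn":[0,0,0],"travel":[-0.5,4.5,0],"hand":1}]'
python3 -m jog '[{"turn":[0,0,0],"travel":[-0.4,4,0.5],"hand":1},{"turn":[0,0,0],"travel":[-0.4,3,1],"hand":1},{"turn":[0,0,0],"travel":[-0.1,2,1],"hand":1},{"turn":[0,0,0],"travel":[0,1,0.5],"hand":1},{"turn":[0,0,0],"travel":[0,0,0],"hand":1},{"turn":[0,0,0],"travel":[0,0,0],"hand":1}]'
python3 - <<'E'
from h import *
st,_=snap("wrist","w9"); print(st["qpos"].round(1),st["tcp_pos"],st["time"],st["force"],st["width"])
snap("scene","s9");snap("top","t9")
rot=Rt(HYAW,3.9); foot=np.array([-.0023,.0007,.0598])
plan(np.array([.6056,-.3056,.20])-rot@foot,rot,st)
print(wproj([[.6056,-.3056,.048],[.6056+.033,-.3056,.048],[.6056,-.3056+.033,.048]],st))
E
```

```text
time: 12.5
tcp_pos: [0.5934, -0.2022, 0.2959]
ee_rot: [[0.987, 0.149, 0.069], [0.148, -0.989, 0.009], [0.069, 0.001, -0.998]]
force: [1.2, 1.3, -1.4]
width: 0.0543
time: 13.25
tcp_pos: [0.603, -0.2992, 0.2657]
ee_rot: [[0.986, 0.15, 0.068], [0.149, -0.989, 0.01], [0.069, -0.0, -0.998]]
force: [-0.2, 0.0, -2.1]
width: 0.054
[-10.6  17.4   1.1  -1.4 -69.9 109.6] [ 0.60304254 -0.299175    0.26573573] 13.25 [-0.18162346  0.00936132 -2.1391884 ] 0.053997269432537326
turn [-0.0001 -0.001   0.0003] deg 0.1
travel(before turn) cm [-0.06  0.6   0.59] | (after turn) [-0.06  0.6   0.59]
[[261.56302626 178.57400207]
 [265.61889514 152.30855446]
 [235.2513243  174.69520208]]
```

View pics/w9.png

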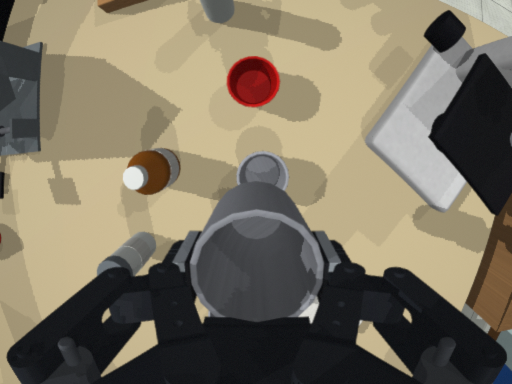

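View pics/s9.png

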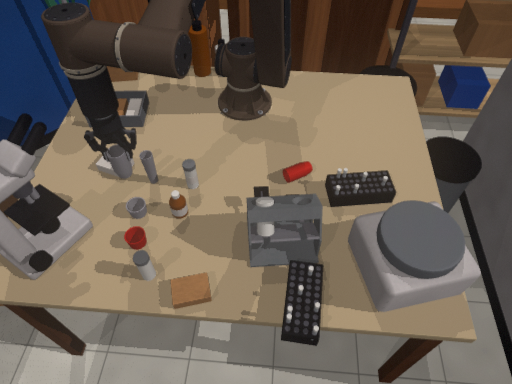

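```bash
python3 - <<'E'
from h import *
st=read_state(); rot=Rt(HYAW,3.9); foot=np.array([-.0023,.0007,.0598])
for z in (.07,.01,.005): plan(np.array([.6056,-.3064,z])-rot@foot,rot,st)
crop("w9","w9a",225,140,300,215,7)
E
```

```text
turn [-0.     -0.0013  0.0006] deg 0.1
travel(before turn) cm [-0.98  0.68 13.57] | (after turn) [-0.97  0.68 13.57]
turn [-0.     -0.0013  0.0006] deg 0.1
travel(before turn) cm [-1.4   0.68 19.56] | (after turn) [-1.38  0.68 19.56]
turn [-0.     -0.0013  0.0006] deg 0.1
travel(before turn) cm [-1.43  0.68 20.05] | (after turn) [-1.41  0.68 20.06]
```

View pics/w9a.png

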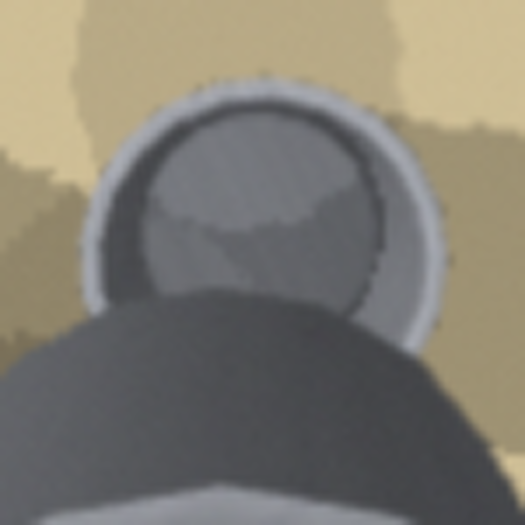

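```bash
python3 -m jog '[{"turn":[0,0,0],"travel":[0,0.3,1.5],"hand":1},{"turn":[0,0,0],"travel":[-0.2,0.4,3],"hand":1},{"turn":[0,0,0],"travel":[-0.3,0,3.5],"hand":1},{"turn":[0,0,0],"travel":[-0.3,0,3],"hand":1},{"turn":[0,0,0],"travel":[-0.1,0,2],"hand":1},{"turn":[0,0,0],"travel":[0,0,0.5],"hand":1},{"turn":[0,0,0],"travel":[0,0,0],"hand":1}]'
python3 - <<'E'
from h import *
st,_=snap("wrist","w10"); print(st["qpos"].round(1),st["tcp_pos"],st["time"],st["force"],st["width"])
snap("top","t10");snap("scene","s10");crop("s10","s10a",70,110,220,290,3.3);crop("t10","t10a",320,90,430,240,4)
rot=Rt(HYAW,3.9); foot=np.array([-.0023,.0007,.0598])
print(st["tcp_pos"]+st["ee_rot"]@foot)
E
```

```text
time: 14.28
tcp_pos: [0.6041, -0.3068, 0.1297]
ee_rot: [[0.987, 0.149, 0.067], [0.149, -0.989, 0.011], [0.068, -0.0, -0.998]]
force: [0.7, 0.4, -0.8]
width: 0.0541
[-11.3  23.3  -8.6  -1.6 -54.5 110.7] [ 0.60412412 -0.30675627  0.1297323 ] 14.275 [ 0.71666831  0.42945323 -0.79307378] 0.05414524278018685
[ 0.60597185 -0.30716275  0.06991391]
```

View pics/w10.png

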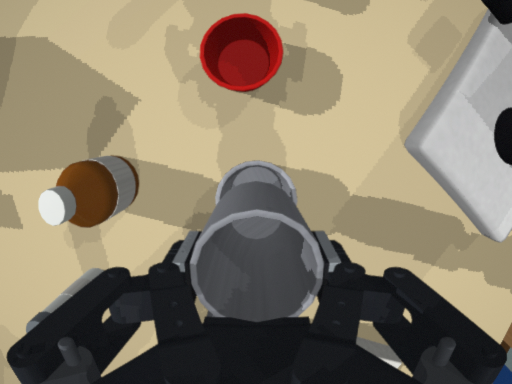

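View pics/s10a.png

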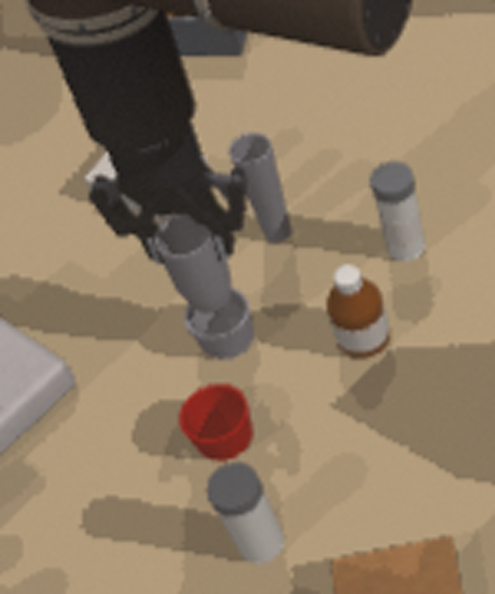

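View pics/t10a.png

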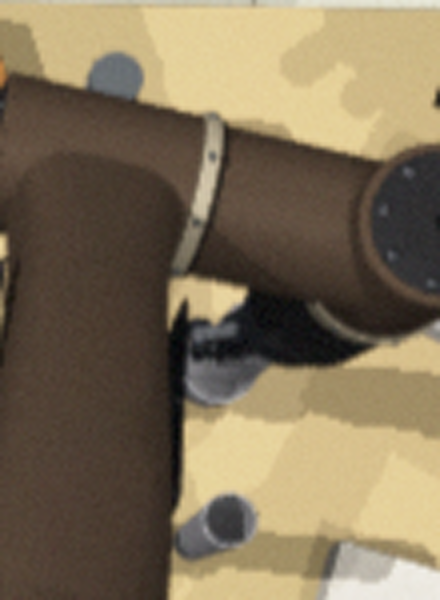

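```bash
python3 -m jog '[{"turn":[0,0,0],"travel":[-0.1,0,1.3],"hand":1},{"turn":[0,0,0],"travel":[-0.1,0,1.4],"hand":1},{"turn":[0,0,0],"travel":[-0.1,0,1.3],"hand":1},{"turn":[0,0,0],"travel":[-0.07,0,1],"hand":1},{"turn":[0,0,0],"travel":[-0.05,0,0.7],"hand":1},{"turn":[0,0,0],"travel":[0,0,0],"hand":1}]'
python3 - <<'E'
from h import *
st=read_state(); foot=np.array([-.0023,.0007,.0598]); print(st["force"],st["ft_torque"],st["tcp_pos"]+st["ee_rot"]@foot)
E
```

```text
time: 15.18
tcp_pos: [0.6039, -0.3067, 0.0723]
ee_rot: [[0.987, 0.149, 0.067], [0.149, -0.989, 0.011], [0.068, -0.001, -0.998]]
force: [2.4, -0.3, -1.7]
width: 0.0539
[ 2.35199488 -0.29282276 -1.71124782] [-0.07285862 -0.3989259  -0.00849694] [ 0.60574907 -0.30708867  0.01243232]
```

```bash
python3 -m jog '[{"turn":[0,0,0],"travel":[-0.03,0,0.4],"hand":1},{"turn":[0,0,0],"travel":[-0.02,0,0.3],"hand":1},{"turn":[0,0,0],"travel":[0,0,0],"hand":1}]'
python3 - <<'E'
from h import *
st,_=snap("wrist","w11"); foot=np.array([-.0023,.0007,.0598]); print(st["force"],st["ft_torque"],st["tcp_pos"]+st["ee_rot"]@foot)
snap("scene","s11");crop("s11","s11a",70,110,220,290,3.3)
E
```

```text
time: 15.55
tcp_pos: [0.6045, -0.3069, 0.0665]
ee_rot: [[0.986, 0.149, 0.069], [0.149, -0.989, 0.01], [0.07, 0.0, -0.998]]
force: [2.5, 0.5, 3.1]
width: 0.0539
[2.45026313 0.52216421 3.06395829] [ 0.41877108 -0.68419462  0.06836426] [ 0.60650677 -0.30729585  0.00669031]
```

View pics/w11.png

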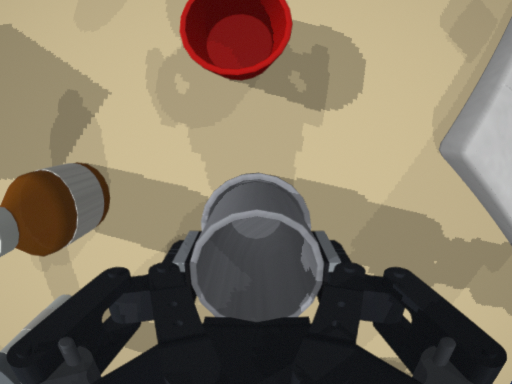

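View pics/s11a.png

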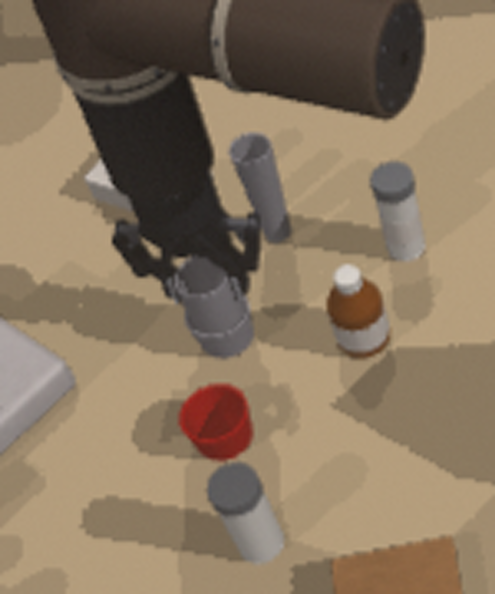

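```bash
python3 -m jog '[{"turn":[0,0,0],"travel":[-0.01,0,0.2],"hand":1},{"turn":[0,0,0],"travel":[0,0,0],"hand":1}]'
```

```text
time: 15.9
tcp_pos: [0.6047, -0.3069, 0.0658]
ee_rot: [[0.986, 0.15, 0.07], [0.15, -0.989, 0.01], [0.07, 0.001, -0.998]]
force: [-1.0, 3.7, 12.0]
width: 0.054
```

```bash
python3 -m jog '[{"turn":[0,0,0],"travel":[0.01,0,-0.15],"hand":1},{"turn":[0,0,0],"travel":[0,0,0],"hand":0},{"turn":[0,0,0],"travel":[0,0,0],"hand":-1},{"turn":[0,0,0],"travel":[0,0,0],"hand":-1},{"turn":[0,0,0],"travel":[0.07,0,-1],"hand":-1},{"turn":[0,0,0],"travel":[0.2,0,-3],"hand":-1},{"turn":[0,0,0],"travel":[0.2,0,-3.5],"hand":-1},{"turn":[0,0,0],"travel":[0.2,0,-3.5],"hand":-1},{"turn":[0,0,0],"travel":[0.1,0,-2],"hand":-1},{"turn":[0,0,0],"travel":[0,0,0],"hand":-1}]'
python3 - <<'E'
from h import *
st,_=snap("wrist","w12"); print(st["tcp_pos"],st["width"],st["qpos"].round(0))
snap("scene","s12");crop("s12","s12a",70,110,220,290,3.3)
B=np.array([.6065,-.3065,0])
print(wproj([B+[0,0,.105],B+[.027,0,.105],B+[0,.027,.105],B+[0,0,.048],B+[.033,0,.048]],st))
E
```

```text
time: 17.15
tcp_pos: [0.6034, -0.3074, 0.1981]
ee_rot: [[0.986, 0.149, 0.071], [0.149, -0.989, 0.009], [0.072, 0.001, -0.997]]
force: [-0.2, -0.4, -0.1]
width: 0.0856
[ 0.6033917  -0.30739258  0.19813722] 0.08564174341953648 [-11.  20.  -4.  -2. -62. 111.]
[[255.35447615 199.30996254]
 [260.23896692 167.19237971]
 [223.13344477 194.59808287]
 [255.46911624 187.28282932]
 [260.32441492 155.18006333]]
```

View pics/w12.png

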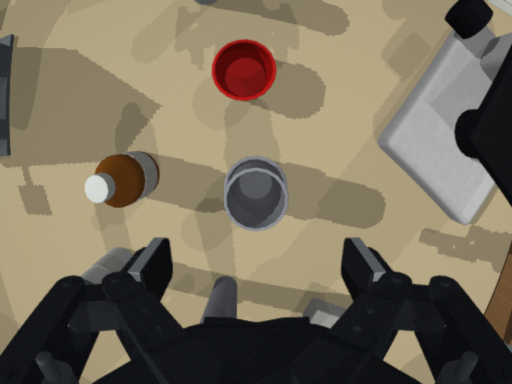

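View pics/s12a.png

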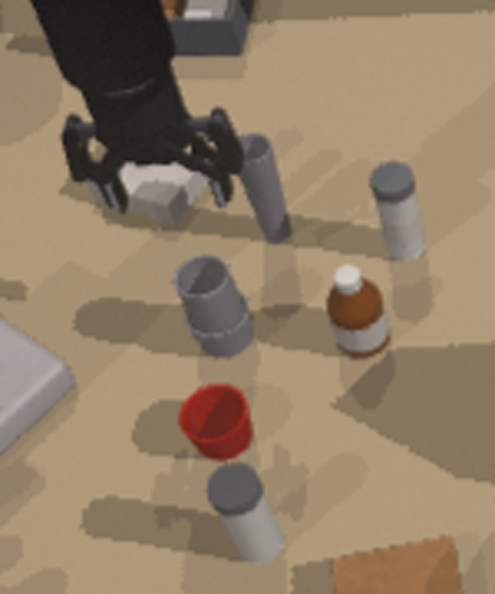

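```bash
python3 - <<'E'
from cupfit import *
c=lambda p,r:circ(np.array(p),np.array([0,0,1.]),r)
B=np.array([.6065,-.3065,0])
im=cv2.imread("pics/s12.png"); s=8
x0,y0=115,175
big=cv2.resize(im[y0:y0+60,x0:x0+45],None,fx=s,fy=s,interpolation=cv2.INTER_CUBIC)
# scene cam bias: align with base foot/rim
for z,r,col in((.105,.027,(0,255,0)),(.048,.033,(0,0,255)),(0,.027,(255,0,0))):
    p=proj("scene",c(B+[0,0,z],r)); p=((p-[x0,y0])*s).astype(int); cv2.polylines(big,[p],True,col,1)
st=dict(tcp_pos=np.array([0.6033917,-0.30739258,0.19813722]),ee_rot=np.array([[0.986, 0.149, 0.071], [0.149, -0.989, 0.009], [0.072, 0.001, -0.997]]))
im=cv2.imread("pics/w12.png");x0,y0=210,145
b2=cv2.resize(im[y0:y0+100,x0:x0+100],None,fx=4.8,fy=4.8,interpolation=cv2.INTER_CUBIC)
for z,r,col in((.105,.027,(0,255,0)),(.048,.033,(0,0,255))):
    p=wproj(c(B+[0,0,z],r),st); p=((p-[x0,y0])*4.8).astype(int); cv2.polylines(b2,[p],True,col,1)
out=np.zeros((480,860,3),np.uint8); out[:480,:360]=big; out[:480,370:850]=b2; cv2.imwrite("pics/chk.png",cv2.resize(out,(790,441)))
E
```

```text
(no output)
```

View pics/chk.png

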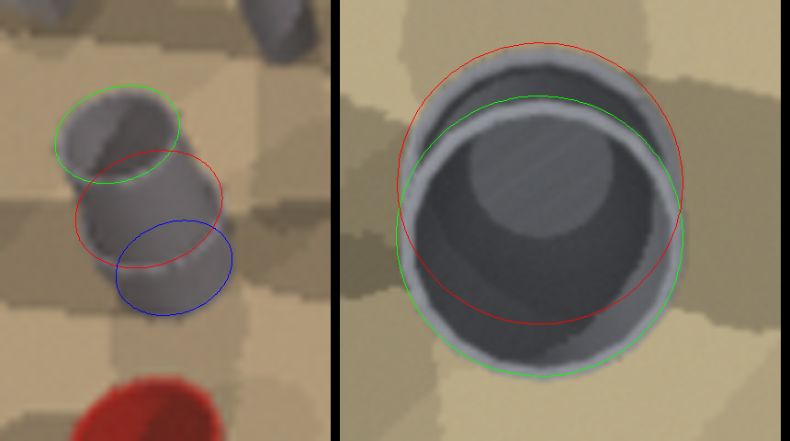

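```bash
python3 - <<'E'
from h import *
plan(np.array([.462,-.2895,.23]),Rt(HYAW,0))
E
```

```text
turn [-0.0007 -0.0683 -0.0007] deg 3.9
travel(before turn) cm [-13.34  -3.8   -4.39] | (after turn) [-13.61  -3.81  -3.47]
```

```bash
python3 -m jog '[{"turn":[0,-0.068,0],"travel":[0,0,-2],"hand":-1},{"turn":[0,0,0],"travel":[-1.6,-0.5,-1.5],"hand":-1},{"turn":[0,0,0],"travel":[-3,-0.8,0],"hand":-1},{"turn":[0,0,0],"travel":[-3.2,-0.9,0],"hand":-1},{"turn":[0,0,0],"travel":[-3.2,-0.9,0],"hand":-1},{"turn":[0,0,0],"travel":[-2,-0.6,0],"hand":-1},{"turn":[0,0,0],"travel":[-0.6,-0.1,0],"hand":-1},{"turn":[0,0,0],"travel":[0,0,0],"hand":-1},{"turn":[0,0,0],"travel":[0,0,0],"hand":-1}]'
python3 - <<'E'
from cupfit import *
st,im=snap("wrist","w13"); print(st["tcp_pos"],st["width"],st["qpos"].round(0))
T=np.array([.462,-.2895,.14]); p=wproj(circ(T,np.array([0,0,1.]),.022),st)
b=cv2.resize(cv2.imread("pics/w13.png"),None,fx=1.5,fy=1.5); cv2.polylines(b,[(p*1.5).astype(int)],True,(0,255,0),1); cv2.imwrite("pics/w13a.png",b)
E
```

```text
time: 18.38
tcp_pos: [0.4616, -0.29, 0.2301]
ee_rot: [[0.989, 0.149, 0.0], [0.149, -0.989, 0.0], [0.0, -0.0, -1.0]]
force: [0.1, -0.1, -0.2]
width: 0.0856
[ 0.46158327 -0.28996822  0.2301203 ] 0.08561300620257296 [-12.   8. -16.  -0. -66. 110.]
```

View pics/w13a.png

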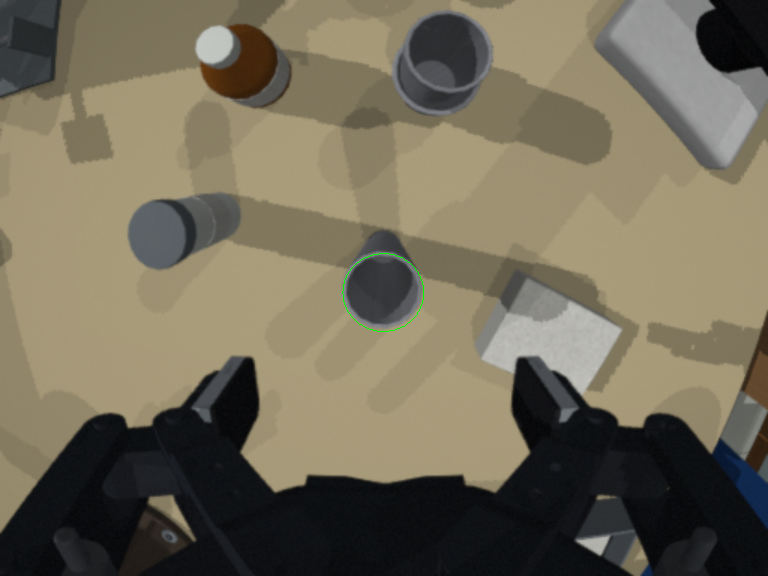

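```bash
python3 -m jog '[{"turn":[0,0,0],"travel":[0,0,2],"hand":-1},{"turn":[0,0,0],"travel":[0,-0.05,3],"hand":-1},{"turn":[0,0,0],"travel":[0,0,3],"hand":-1},{"turn":[0,0,0],"travel":[0,0,2.5],"hand":-1},{"turn":[0,0,0],"travel":[0,0,1.5],"hand":-1},{"turn":[0,0,0],"travel":[0,0,0.3],"hand":-1},{"turn":[0,0,0],"travel":[0,0,0],"hand":-1}]' 25
python3 - <<'E'
from h import *
st,im=snap("wrist","w14"); print(st["tcp_pos"],st["width"],st["qpos"].round(0),st["force"])
E
```

```text
time: 19.3
tcp_pos: [0.4616, -0.2895, 0.1079]
ee_rot: [[0.989, 0.149, 0.001], [0.149, -0.989, 0.0], [0.001, 0.0, -1.0]]
force: [-0.5, -0.0, 0.7]
width: 0.0854
[ 0.46160981 -0.28951389  0.10785587] 0.08543960679614594 [-11.  15. -25.  -0. -50. 110.] [-0.54549446 -0.02015962  0.67265458]
```

View pics/w14.png

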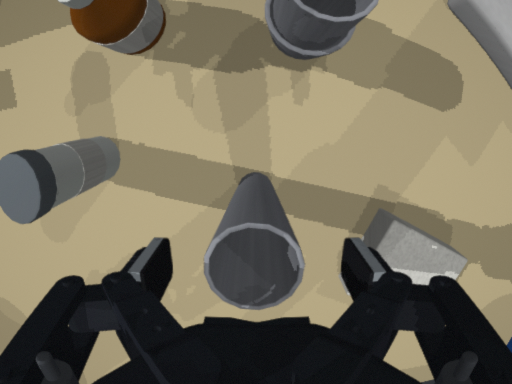

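```bash
python3 -m jog '[{"turn":[0,0,0],"travel":[0,0,0],"hand":-0.3},{"turn":[0,0,0],"travel":[0,0,0],"hand":0},{"turn":[0,0,0],"travel":[0,0,0],"hand":0.3},{"turn":[0,0,0],"travel":[0,0,0],"hand":1},{"turn":[0,0,0],"travel":[0,0,0],"hand":1},{"turn":[0,0,0],"travel":[0,0,0],"hand":1}]' 25
python3 - <<'E'
from h import *
st,im=snap("wrist","w15"); print(st["tcp_pos"],st["width"],st["force"])
E
```

```text
time: 20.1
tcp_pos: [0.4617, -0.2895, 0.1081]
ee_rot: [[0.989, 0.149, 0.002], [0.149, -0.989, -0.0], [0.002, 0.0, -1.0]]
force: [0.0, 1.5, 6.0]
width: 0.0428
[ 0.4616914  -0.28953504  0.10811921] 0.04278010462110309 [0.04612442 1.51431637 5.97214844]
```

View pics/w15.png

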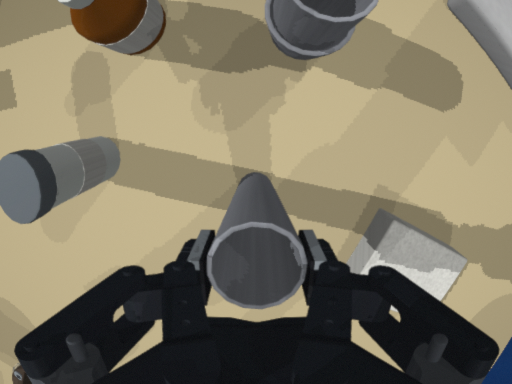

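```bash
python3 -m jog '[{"turn":[0,0,0],"travel":[0,0,-0.5],"hand":1},{"turn":[0,0,0],"travel":[0,0,-1.5],"hand":1},{"turn":[0,0,0],"travel":[0,0,-2.5],"hand":1},{"turn":[0,0,0],"travel":[0,0,-3],"hand":1},{"turn":[0,0,0],"travel":[0,0,-3],"hand":1},{"turn":[0,0,0],"travel":[0,0,-3],"hand":1},{"turn":[0,0,0],"travel":[0,0,-2],"hand":1},{"turn":[0,0,0],"travel":[0,0,-0.7],"hand":1},{"turn":[0,0,0],"travel":[0,0,0],"hand":1}]' 30
python3 - <<'E'
from h import *
st,im=snap("wrist","w16"); print(st["tcp_pos"],st["width"],st["force"])
plan(np.array([.6065,-.3065,.27]),Rt(HYAW,0),st)
crop("w16","w16a",180,140,340,330,3)
E
```

```text
time: 21.28
tcp_pos: [0.4609, -0.2893, 0.2696]
ee_rot: [[0.989, 0.149, 0.001], [0.149, -0.989, 0.001], [0.001, -0.0, -1.0]]
force: [0.6, 0.7, -1.1]
width: 0.0423
[ 0.46094555 -0.28934519  0.26961957] 0.04227659430563277 [ 0.62584867  0.65773742 -1.14856799]
turn [-0.0004 -0.001  -0.0006] deg 0.1
travel(before turn) cm [14.14  3.86 -0.02] | (after turn) [14.14  3.87 -0.04]
```

View pics/w16a.png

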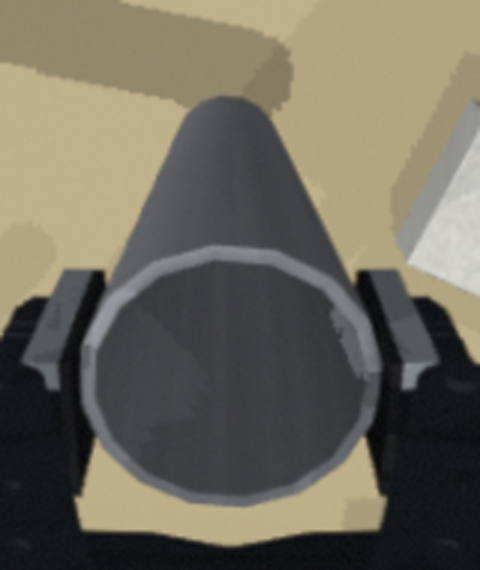

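```bash
python3 - <<'E'
from cupfit import *
def F(p):
    x,y,z,px,py=p; ax=np.array([px,py,1.]);ax/=np.linalg.norm(ax); c=np.array([x,y,z])
    r=wproj(circ(c,ax,.022),IT); o=wproj(circ(c+ax*.14,ax,.015),IT)
    return np.array([r[:,0].min(),r[:,0].max(),r[:,1].min(),r[:,1].max(),o[:,1].min(),o[o[:,1].argmin(),0]])
k=lambda v,o:v/3+o
obs=np.array([k(80,180),k(378,180),k(245,140),k(505,140),k(96,140),k(230,180)])
s=least_squares(lambda p:F(p)-obs,[0,0,-.03,0,0]); print(s.x.round(4),s.fun.round(2)); p=s.x; ax=np.r_[p[3:],1]; print("foot",p[:3]+.14*ax/np.linalg.norm(ax))
print(F([0,0,-.033,0,0])-obs)
E
```

```text
[ 0.0009  0.0003 -0.0288 -0.0006  0.0022] [-0.22  0.22  0.18 -0.25  0.07  0.  ]
foot [0.00086135 0.00056436 0.11124286]
[-2.14997144  0.94258853  6.17943953  6.74255247  2.02049608 -0.65152348]
```

```bash
python3 -m jog '[{"turn":[0,0,0],"travel":[0.8,0.2,0],"hand":1},{"turn":[0,0,0],"travel":[1.8,0.5,0],"hand":1},{"turn":[0,0,0],"travel":[2.6,0.7,0],"hand":1},{"turn":[0,0,0],"travel":[2.8,0.8,0],"hand":1},{"turn":[0,0,0],"travel":[2.8,0.8,0],"hand":1},{"turn":[0,0,0],"travel":[2,0.55,0],"hand":1},{"turn":[0,0,0],"travel":[1.2,0.3,0],"hand":1},{"turn":[0,0,0],"travel":[0.05,0,0],"hand":1},{"turn":[0,0,0],"travel":[0,0,0],"hand":1}]'
python3 - <<'E'
from cupfit import *
st,im=snap("wrist","w17"); print(st["tcp_pos"],st["width"],st["force"]); f=np.array([.0009,.0005,.11]); print("foot",st["tcp_pos"]+st["ee_rot"]@f)
B=np.array([.6065,-.3065,0]); x0,y0=180,130
b=cv2.resize(cv2.imread("pics/w17.png")[y0:y0+190,x0:x0+160],None,fx=3,fy=3,interpolation=cv2.INTER_CUBIC)
for z,r in((.105,.027),(.048,.033)):
    p=wproj(circ(B+[0,0,z],np.array([0,0,1.]),r),st); cv2.polylines(b,[((p-[x0,y0])*3).astype(int)],True,(0,255,0),1)
cv2.imwrite("pics/w17a.png",b)
snap("scene","s17");crop("s17","s17a",70,80,220,260,3.3)
E
```

```text
time: 22.45
tcp_pos: [0.6054, -0.3065, 0.2693]
ee_rot: [[0.989, 0.149, 0.0], [0.149, -0.989, 0.001], [0.0, -0.001, -1.0]]
force: [-0.4, -0.6, -0.6]
width: 0.0425
[ 0.60537282 -0.30649612  0.26931712] 0.042474872118738786 [-0.36334068 -0.59935332 -0.61343922]
foot [ 0.60633892 -0.30679606  0.15931696]
```

View pics/w17a.png

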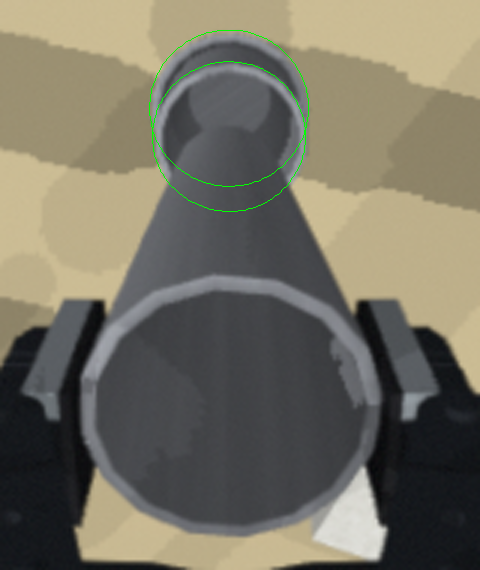

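View pics/s17a.png

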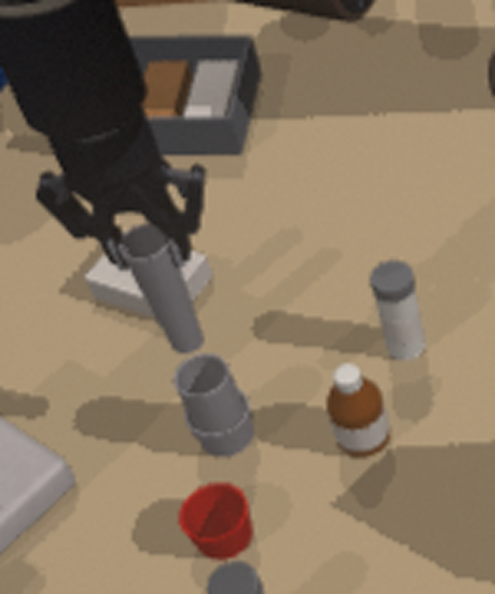

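```bash
python3 -m jog '[{"turn":[0,0,0],"travel":[0,0,1.5],"hand":1},{"turn":[0,0,0],"travel":[0,0,2],"hand":1},{"turn":[0,0,0],"travel":[0,0,2],"hand":1},{"turn":[0,0,0],"travel":[0,0,2],"hand":1},{"turn":[0,0,0],"travel":[0,0,2],"hand":1},{"turn":[0,0,0],"travel":[0,0,2],"hand":1},{"turn":[0,0,0],"travel":[0,0,1.5],"hand":1},{"turn":[0,0,0],"travel":[0,0,1],"hand":1},{"turn":[0,0,0],"travel":[0,0,0],"hand":1}]'
python3 - <<'E'
from cupfit import *
st,im=snap("wrist","w18"); print(st["tcp_pos"],st["width"],st["force"],st["ft_torque"]); f=np.array([.0009,.0005,.11]); print("foot",st["tcp_pos"]+st["ee_rot"]@f)
crop("w18","w18a",180,130,340,330,3)
E
```

```text
time: 23.68
tcp_pos: [0.6053, -0.3064, 0.1287]
ee_rot: [[0.989, 0.149, -0.001], [0.149, -0.989, 0.001], [-0.001, -0.001, -1.0]]
force: [0.1, -0.5, -0.3]
width: 0.0425
[ 0.60531682 -0.3063977   0.12867152] 0.04251120857526276 [ 0.09996624 -0.4838882  -0.34576961] [ 0.0219515  -0.00424152 -0.05921633]
foot [ 0.60618567 -0.30667943  0.01867049]
```

View pics/w18a.png

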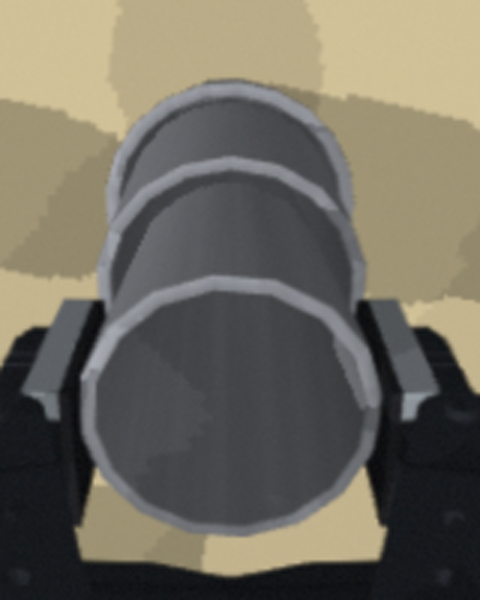

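```bash
python3 -m jog '[{"turn":[0,0,0],"travel":[0,0,0.4],"hand":1},{"turn":[0,0,0],"travel":[0,0,0.3],"hand":1},{"turn":[0,0,0],"travel":[0,0,0.15],"hand":1},{"turn":[0,0,0],"travel":[0,0,0],"hand":1}]'

```

```text
time: 24.22
tcp_pos: [0.6057, -0.3065, 0.1209]
ee_rot: [[0.989, 0.149, 0.0], [0.149, -0.989, 0.0], [0.0, -0.0, -1.0]]
force: [-0.8, -0.8, -0.5]
width: 0.0424
```

```bash
python3 -m jog '[{"turn":[0,0,0],"travel":[0,0,0.2],"hand":1},{"turn":[0,0,0],"travel":[0,0,0.1],"hand":1},{"turn":[0,0,0],"travel":[0,0,0],"hand":1}]'

```

```text
time: 24.6
tcp_pos: [0.6072, -0.3068, 0.12]
ee_rot: [[0.989, 0.15, 0.004], [0.15, -0.989, -0.001], [0.004, 0.001, -1.0]]
force: [-0.3, 1.6, 7.0]
width: 0.0426
```

```bash
python3 -m jog '[{"turn":[0,0,0],"travel":[0,0,-0.15],"hand":1},{"turn":[0,0,0],"travel":[0,0,0],"hand":0.3},{"turn":[0,0,0],"travel":[0,0,0],"hand":0},{"turn":[0,0,0],"travel":[0,0,0],"hand":-1},{"turn":[0,0,0],"travel":[0,0,0],"hand":-1},{"turn":[0,0,0],"travel":[0,0,-1.5],"hand":-1},{"turn":[0,0,0],"travel":[0,0,-3],"hand":-1},{"turn":[0,0,0],"travel":[0,0,-4],"hand":-1},{"turn":[0,0,0],"travel":[0,0,-3],"hand":-1},{"turn":[0,0,0],"travel":[0,0,0],"hand":-1}]'
python3 - <<'E'
from cupfit import *
st,im=snap("wrist","w19"); print(st["tcp_pos"],st["width"],st["force"])
B=np.array([.6055,-.3065,0]); x0,y0=180,110
b=cv2.resize(cv2.imread("pics/w19.png")[y0:y0+150,x0:x0+160],None,fx=3.6,fy=3.6,interpolation=cv2.INTER_CUBIC)
for z,r in((.105,.027),(.048,.033),(.149,.022)):
    p=wproj(circ(B+[0,0,z],np.array([0,0,1.]),r),st); cv2.polylines(b,[((p-[x0,y0])*3.6).astype(int)],True,(0,255,0),1)
cv2.imwrite("pics/w19a.png",b)
snap("scene","s19");crop("s19","s19a",70,80,220,260,3.3)
E
```

```text
time: 25.85
tcp_pos: [0.6071, -0.3072, 0.2388]
ee_rot: [[0.989, 0.149, 0.006], [0.149, -0.989, -0.002], [0.006, 0.003, -1.0]]
force: [0.0, 0.2, 0.6]
width: 0.0854
[ 0.60707191 -0.30721442  0.23884261] 0.08542052493127711 [0.0375973  0.222938   0.60656399]
```

View pics/w19a.png

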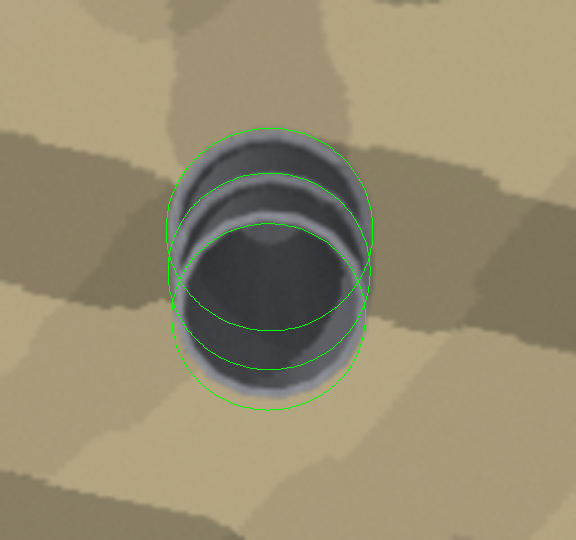

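View pics/s19a.png

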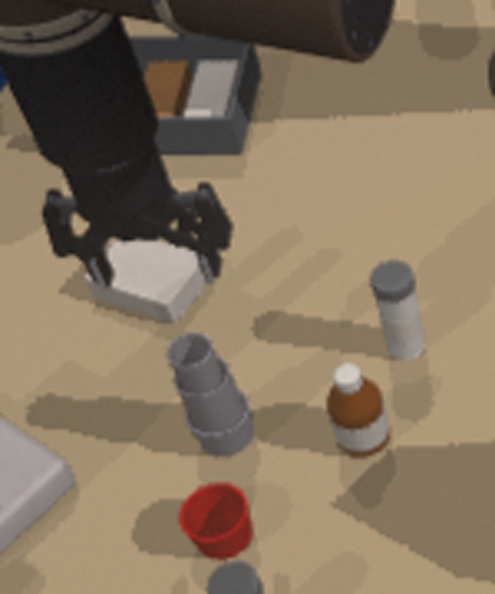

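```bash
python3 - <<'E'
from h import *
a=cv2.imread("pics/scene0.png");b=cv2.imread("pics/s19.png")
for n,(x0,y0,x1,y1) in dict(jar=(252,190,278,245),bottle=(168,188,190,222),can=(180,156,200,190)).items():
    print(n,cv2.phaseCorrelate(np.float32(cv2.cvtColor(a[y0:y1,x0:x1],6)),np.float32(cv2.cvtColor(b[y0:y1,x0:x1],6))))
st=read_state(); print(st["time"],st["dq"].round(2))
E
```

```text
jar ((0.517072618484347, -0.08018884288484074), 0.9668361287058136)
bottle ((0.04252376654953771, -0.013979692208845762), 0.973278685576386)
can ((-0.01338342628507938, 0.08924425942435477), 0.9619954109191895)
25.95 [ 0.07  1.17 -1.38 -0.13  0.28  0.04]
```

```bash
python3 -m jog '[{"turn":[0,0,0],"travel":[0,0,-2],"hand":-1},{"turn":[0,0,0],"travel":[0,0,0],"hand":-1},{"turn":[0,0,0],"travel":[0,0,0],"hand":-1}]'; python3 - <<'E'
from h import *
print(sign_off())
E
```

```text
time: 26.32
tcp_pos: [0.6053, -0.3063, 0.2532]
ee_rot: [[0.989, 0.149, -0.001], [0.149, -0.989, 0.001], [-0.001, -0.001, -1.0]]
force: [0.1, 0.9, -0.8]
width: 0.0851
the job is handed in; nothing more can be done
None
```

The job is handed in at about 26 s, with the beaker in the base beaker, the tumbler in the beaker, and the robot clear of everything. No verdict was reported.

**What I did**
- I pressed the left lever (under the beaker) to its stop, reading 20 N. The first press stalled half-way near the elbow joint's range limit, so I lifted off and finished with the tool nearly vertical.
- I backed off and drew the beaker out along the well axis. It leaned about 4° in the grip, so I turned it upright to correct that. I then lowered it into the base beaker until it met firm contact at 12 N.
- I lowered the tumbler into the beaker until it touched at 7 N, released it and backed straight up.

**Last checks**
- **Base and beaker:** after the release, their rims were within about 1 px of where a fully seated pair should appear. In the last picture they still matched to about 1 px, against a centre estimate I had moved by 1 mm. I measured no shift of the base from its start.
- **Tumbler:** the height at which it made contact agrees with its foot resting on the beaker's floor. Its rim sat about 3 mm off the predicted centre, a lean of roughly 0.02 rad, inside the limits of 12 mm and 0.15 rad.
- **Bottle and canister:** no visible movement, under 0.1 px.
- **Jar:** it showed a 0.5 px apparent shift, which I put down to changed shadows and the neighbouring lever. I did not check this separately.
- **Disagreement:** the scene camera placed the base about 14 mm from where the top camera did. I trusted the top and wrist cameras, which agreed within about 2 mm.

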